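# Load an angle blank past the drop stop of a saw's infeed track

## Robot

A 7-joint arm with a two-finger parallel gripper is mounted at the origin on the work surface. World frame = base frame: x ahead of the robot, y to its left, z up, the work surface at z = 0. Lengths are in mm, angles in rad, forces in N, time in s.
With the tool pointing down it reaches from about 400 to 875 mm from the base axis. Payload 4.4 kg.
Tool frame: the origin (TCP) lies at the very end of the fingers, on their centre line; the grasp point (between the pads) lies 19 mm behind it; y points along the fingers, z is the direction in which the jaws open and shut, and the axes are right-handed (so a half turn about y gives the same grasp; the last joint's range is limited). The gripper opens to 85 mm and grips with 20 to 120 N. Pads are 22 mm wide; open, the fingers measure 114 mm over their backs; the gripper's body (76 mm by 85 mm) begins 54 mm behind the grasp point. The pads swing forward as they close: fully open they stand 13 mm farther back than shut.
Start: joints at [1.189, 0.628, 0.038, 1.517, -0.027, 0.996, -0.02], TCP at [201.903, -617.862, 231.313] pointing down, gripper open.
Joint ranges: [-3.06, 3.06], [-0.37, 2.12], [-1.25, 1.32], [0.18, 2.47], [-1.1, 4.24], [0.23, 1.98], [-2.94, 2.94]. Speed limits (rad/s): [2.57, 2.57, 3.14, 3.14, 3.14, 3.14, 3.14].

## Interface

Orientations are given as [roll, pitch, yaw] about the fixed x, y, z axes, in that order (R = Rz(yaw) Ry(pitch) Rx(roll)).
In Python, from cell import read_state, get_image, finish_job gives the robot as it stands. The module is installed in compiled form; this text tells all that it offers.
- The arm moves only by the tool servo_tool, never from a script. Its argument "increments" is a list of rows, each an object of numbers: "dx", "dy", "dz": the shift along the world's x, y, z in cm; "ax", "ay", "az": the turn, a rotation vector about the world's x, y, z in rad; "claw": the closure, from -1 (fully open) to 1 (shut). A call has 1 to 8 rows; each row is the pose to reach, as a shift and turn from the pose commanded when the call began; what a row does not reach only later rows make up. A row lasts 1/12 s, in which the tool goes at most 41.7 mm and 7.16 degrees, less where a joint would pass 70% of its speed; a pose out of reach is approached as far as the arm can. A call with a gripper value outside its range is refused whole. The fingers move at their own pace and stop on an object; the grip force is fixed at half the most. Time passes only in rows, so rows that repeat a pose let the fingers close. It gives the time, the measured TCP pose, the force and the opening at its end, in the units of the state.
- read_state(): the state, without advancing time (a new reading comes with each control period).
- get_image(name): name is "scene" or "top" or "wrist"; returns a dict with "color" (400x640x3 uint8, red, green, blue), "fov_y" (degrees; the focal length in pixels is half the picture's height over the tangent of half this angle, whatever the lens; pixels are square), "cx", "cy" (the principal point, pixels), "k1" (the pictures are not rectified: a ray, as slopes to the right and down, at radius r is drawn at 1 + k1 r^2 times it, then the intrinsics apply), "R" (3x3) and "t" (3): a world point X has camera coordinates R X + t. Camera axes: x right, y down, z forward; pixel columns grow to the right and rows downward; lengths in mm; the calibration is good to about 2 mm. A picture is of the moment at which its call begins. There is no depth.
- finish_job(): hands the job in, once; it reports no verdict.
The state is a dict: "clock": time; "qpos": joint angles; "qd": joint speeds; "tau": joint torques, N m; "eef_pos": TCP position; "tool_rot": TCP orientation; "force": force on the tool from outside, world axes, zero at the start; "torque": the same for the moment, N m; "width": finger opening in mm.
Only numpy, scipy, OpenCV 4.12 (cv2) and the standard library are available. Lean on these libraries where they do the work, as an engineer would, in place of code of your own. Each camera call takes 0.05 s, during which the arm holds its last target.

## Task

Load the loose aluminium angle into the saw's infeed track: lay it flat in the open end, the free edge of its flat leg to the fence and all of it short of the drop stop. Slide it along the fence so that its own front edge lifts the stop, on until the stop has dropped behind it, then draw it back gently until it bears snugly on the stop for a moment, and leave it there, flat and tight along the fence. Keep the gripper off the stop, force nothing, and leave the piece already in the track and the other things alone.

Things in the scene. Friction and masses are not known exactly. Their poses are not given: they have to be found in the camera images.
- blank_leg (a point): The loose piece to load: an L-shaped aluminium angle 120 mm long, 0.3-0.55 kg, standing on its flat leg (80 wide, 10 thick). Grip its upright leg: 10 mm thick, 60 high overall. Point: centre of the upright leg, 35 mm above the underside. y: along the piece to its front end (60 mm each way). x: towards the flat leg's free edge, which is at +75 mm (outer face of the upright leg at -5). z up.
- blank_tail (a point): Corner of the same piece: underside of its flat leg at the free edge, at the tail end (last to enter the track). Seen from the centre of the upright leg it lies at x +75, y -60, z -35 mm. Same axes. Metal slides on metal here with a friction of about 0.5 to 0.7; the pawl's weight on the piece is about 1 N, lifting it takes 1 to 3 N.
- track: The saw's infeed track, fixed: flat grey steel bed, top 30 mm above the bench, x -112 to 0 mm, y -260 to +460, with a straight aluminium fence 24 mm high along its far side (inner face at x = 0). Origin on the bench below the fence's inner face. x: across the track into the fence. y: feed direction. z up. A bare steel bracket clamped on the fence carries the drop stop; see catch.
- catch (a joint): Drop stop, rad: 0 hanging, 0.18 riding on a 10 mm leg. Steel pawl over the bed's fence side (24 mm wide strip, up to 75 high). Its upright stop face is at track y = s, where s was set by the last job, -30 to +30 mm, unreported: find it by eye or feel. Pin at s-48, 38 above bed; 35 degree underside meets a 10 mm edge at s-20. Lifted, the nose swings forward: it drops when the tail is 7 mm past s.
- loaded_leg (a point): Bystander: an identical angle lying in the track, its tail at track y = 230 mm or more. Point: centre of its upright leg, 35 mm above the bed, same axes.
- wrench: Bystander: a steel wrench lying on the bench, about 180 mm long.
- oil: Bystander: a white plastic bottle of cutting oil, 60 mm across and 150 mm high, standing between robot and track; origin at the centre of its underside.
- offcuts: Bystander: a grey sheet-metal offcut bin, 150 x 200 x 70 mm, standing beyond the track; origin at the centre of its underside.
There are look-alikes about, which are no part of the job. Leave any green or purple look-alike of the part that bears blank_leg alone.

How it is judged (in metres and radians):
On the way, in this order (a step that is already met when the one before it is completed fails the run):
1. the piece lies flat on the bed along the fence, all of it short of the hanging stop (value of joint catch below 0.03 rad and y of blank_tail in the frame of catch below -0.092 m and z of blank_tail in the frame of track between 0.028 and 0.033 m and x of blank_tail in the frame of track between -0.03 and 0.005 m and angle between blank_tail's own z axis and vertical below 0.06 rad and y of blank_tail in the frame of track above -0.3 m), for 0.1 s.
2. the stop rides on the piece's flat leg, lifted by it (value of joint catch above 0.12 rad and contact force between blank and catch above 0.2 N), for 0.1 s.
3. the stop has dropped behind the piece's tail end (value of joint catch below 0.03 rad and y of blank_tail in the frame of catch above 0.047 m), for 0.1 s.
4. the piece is drawn back and bears on the stop (over 1.5 N) (value of joint catch below 0.03 rad and contact force between blank and catch above 1.5 N), for 0.1 s.
At the end, for the whole second after the job is handed in: The piece lies still, flat on the bed (within 2 mm and 0.03 rad), its tail end against the hanging stop's face (within 1.5 mm), its free edge along the fence (within 1.5 mm and 0.02 rad), and the stop hangs fully down behind it (y of blank_tail in the frame of catch between 0.046 and 0.0495 m and x of blank_tail in the frame of track above -0.0015 m and z of blank_tail in the frame of track below 0.032 m and angle between the y axis of blank_tail and the y axis of track, either way round below 0.02 rad and angle between blank_tail's own z axis and vertical below 0.03 rad and value of joint catch below 0.03 rad and linear speed of blank below 0.01 m/s); the robot touches nothing.
It fails at once if the piece is forced against the stop (over 20 N) (contact force between blank and catch above 20 N).
It fails at once if the piece is forced against bed or fence while it is slid along or seated (over 50 N) (contact force between blank and track above 50 N and y of blank_tail in the frame of catch above -0.085 m).
It fails at once if the robot touches the drop stop (contact force between any of the fingers, the arm and catch above 0.5 N).
It fails at once if the piece already in the track is moved (distance of loaded_leg from where it was at the start of the episode above 0.01 m).
It fails at once if another thing is disturbed (distance of any of wrench, oil, offcuts from where it was at the start of the episode above 0.015 m).
It also fails if it takes over 69 s, if anything falls off the work surface, if the arm or the gripper's body presses on something with over 40 N, if the wrist force passes 120 N, or if a joint passes its speed limit or range.

## Working session

There is one attempt and no reset: what is moved stays moved. The work goes in short steps, Python scripts to look and compute and a tool call to move; the robot and the scene stay as the last step left them, time stands still between calls to the robot, and variables do not carry over. Pictures are saved under pics/ and viewed, and the job is handed in when it is done.

Besides the shell and the picture viewer there is one more tool, called after "Request:" by a JSON object that holds its "api" and its "payload", one argument or row to a line. servo_tool: Moves the arm, as the interface text tells. Its arguments: {"type":"object","properties":{"increments":{"type":"array","items":{"type":"object","properties":{"dx":{"type":"number"},"dy":{"type":"number"},"dz":{"type":"number"},"ax":{"type":"number"},"ay":{"type":"number"},"az":{"type":"number"},"claw":{"type":"number"}}}}},"required":["increments"]}

```bash
mkdir -p pics; cat > h.py <<'E'
import numpy as np, cv2
from cell import *
def snap(n,f):
    d=get_image(n); cv2.imwrite('pics/'+f,d['color'][:,:,::-1]); 
    np.savez('pics/'+f[:-4]+'.npz',**{k:np.array(v) for k,v in d.items()}); return d
def load(f): return dict(np.load('pics/'+f+'.npz'))
def K(d):
    f=200/np.tan(np.radians(float(d['fov_y']))/2); return f
def ray(d,u,v):
    f=K(d); a=np.array([(u-float(d['cx']))/f,(v-float(d['cy']))/f]); k=float(d['k1'])
    s=a.copy()
    for _ in range(30): s=a/(1+k*(s@s))
    R=np.array(d['R']);t=np.array(d['t'])
    return -R.T@t, R.T@np.array([s[0],s[1],1.])
def onz(d,u,v,z):
    c,r=ray(d,u,v); return c+r*(z-c[2])/r[2]
def proj(d,X):
    p=np.array(d['R'])@np.array(X,float)+np.array(d['t']); s=p[:2]/p[2]; s=s*(1+float(d['k1'])*(s@s)); return s*K(d)+[float(d['cx']),float(d['cy'])]
E
python3 - <<'E'
from h import *
for n in ['scene','top','wrist']:
    d=snap(n,n+'0.png'); print(n,d['fov_y'],d['k1'],-np.array(d['R']).T@d['t'])
print(read_state())
E
```

```text
scene 57.1481553240326 -0.06349097196214115 [1263.31300771 -622.40556788  918.36915968]
top 50.81995996640983 -0.07047155457581712 [ 384.19237787  -30.55788527 1397.18085385]
wrist 61.70371397775371 -0.027963571658957874 [ 270.57252415 -595.51964039  372.83060529]
{'clock': 0.15, 'qpos': array([ 1.18919348,  0.62913564,  0.03844474,  1.51808217, -0.02696363,
        0.99628723, -0.01998459]), 'qd': array([ 0.00017378, -0.00318546,  0.00054646, -0.00349703,  0.00228133,
       -0.00067193, -0.0002048 ]), 'tau': array([ 2.85147129e-03, -5.63795793e+01,  1.22786298e+00, -1.93649179e+01,
        1.10104147e-02,  7.39637122e-03, -4.88365657e-06]), 'eef_pos': array([ 201.76472316, -617.42982215,  230.61694901]), 'tool_rot': array([-1.57219053e+00, -3.32833225e-05, -2.82575037e+00]), 'force': array([ 0.35642392,  0.15312801, -1.02113991]), 'torque': array([-0.00208945,  0.00046123,  0.00139508]), 'width': 85.73659794151767}
```

```bash
sleep 1
```

```text
(no output)
```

View pics/scene0.png

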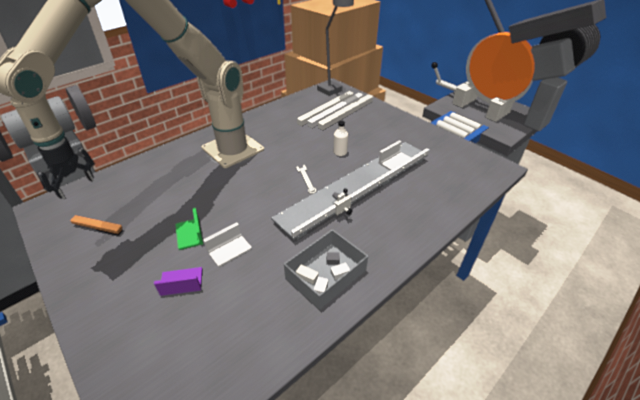

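View pics/top0.png

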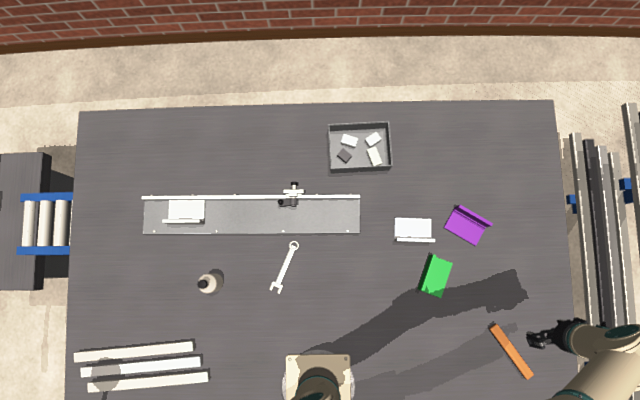

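View pics/wrist0.png

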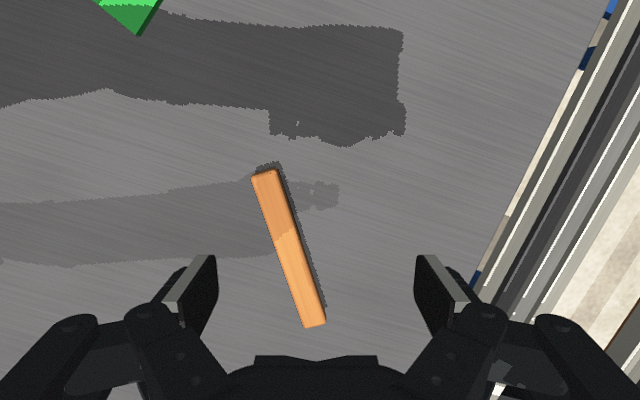

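The top view has up = world +x and left = +y. The track's fence is the upper line (row ~197), and the pawl bracket is at about (292,195). The loose blank is at (413,230), with its upright leg on the robot side. I'll zoom in for accurate measurement.

```bash
python3 - <<'E'
from h import *
a=cv2.imread('pics/top0.png')
b=a[180:260,260:460]; cv2.imwrite('pics/topz1.png',cv2.resize(b,None,fx=4,fy=4,interpolation=cv2.INTER_CUBIC))
b=a[180:260,120:320]; cv2.imwrite('pics/topz2.png',cv2.resize(b,None,fx=4,fy=4,interpolation=cv2.INTER_CUBIC))
a=cv2.imread('pics/scene0.png')
b=a[135:275,190:440]; cv2.imwrite('pics/scz.png',cv2.resize(b,None,fx=3.2,fy=3.2,interpolation=cv2.INTER_CUBIC))
E
```

```text
(no output)
```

View pics/topz1.png

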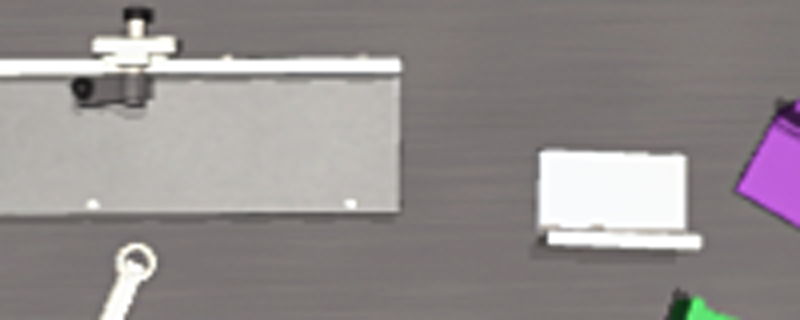

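View pics/topz2.png

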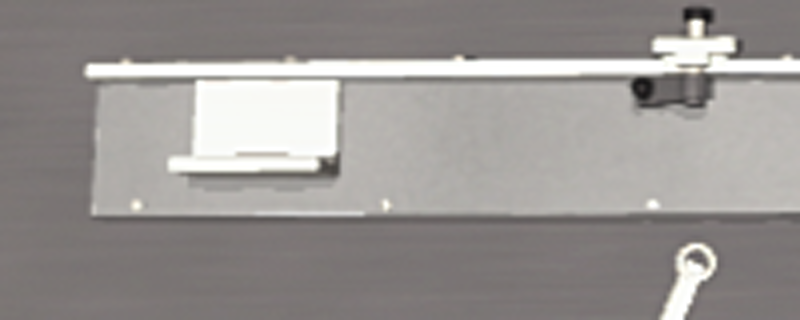

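View pics/scz.png

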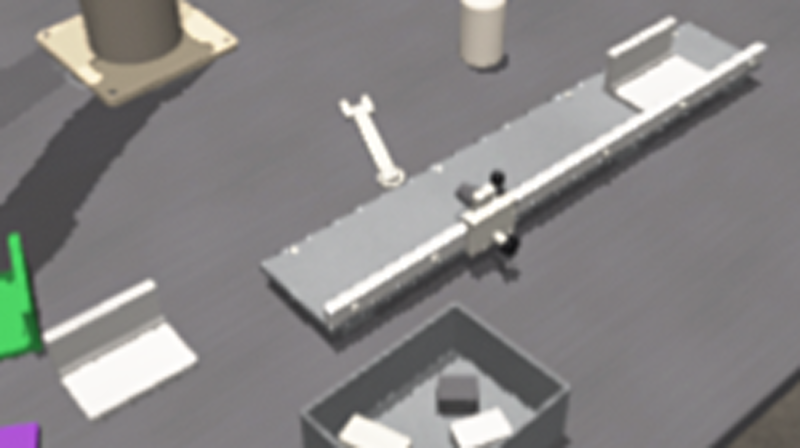

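```bash
python3 - <<'E'
from h import *
d=load('top0')
def z1(U,V,z): return onz(d,260+(U+.5)/4-.5,180+(V+.5)/4-.5,z).round(1)
def z2(U,V,z): return onz(d,120+(U+.5)/4-.5,180+(V+.5)/4-.5,z).round(1)
print('blank free edge front/tail',z1(540,150,10),z1(686,154,10))
print('upright top outer',z1(546,244,60),z1(702,248,60),'inner',z1(547,231,60),z1(702,235,60))
print('fence inner right',z1(400,72,54),'left',z2(86,77,54))
print('bed near right',z1(401,213,30),'left',z2(92,216,30),)
print('bed right end near fence', z1(400,80,30))
print('pawl pivot x range',[z1(U,88,68) for U in (125,150,75)],[z1(U,88,100) for U in (125,150,75)])
print('pawl top left knob',z1(84,88,105),'bracket',z1(92,44,60),z1(178,44,60))
print('loaded',z2(193,80,40),z2(340,80,40),z2(168,156,90),z2(320,156,90))
E
```

```text
blank free edge front/tail [ 539.3 -265.3   10. ] [ 533.6 -386.4   10. ]
upright top outer [ 458.7 -258.6   60. ] [ 453.  -382.4   60. ] inner [ 469.  -259.8   60. ] [ 463.3 -382.9   60. ]
fence inner right [ 600.  -147.7   54. ] left [611.  570.7  54. ]
bed near right [ 487.9 -147.    30. ] left [497.9 571.7  30. ]
bed right end near fence [ 597.2 -149.5   30. ]
pawl pivot x range [array([589.2,  73.5,  68. ]), array([588.8,  53.4,  68. ]), array([590.1, 113.6,  68. ])] [array([584.3,  71. , 100. ]), array([583.9,  51.4, 100. ]), array([585.1, 110.1, 100. ])]
pawl top left knob [584.2 102.5 105. ] bracket [627.  100.5  60. ] [625.5  30.9  60. ]
loaded [608.8 485.1  40. ] [606.2 360.9  40. ] [539.8 484.6  90. ] [537.5 361.4  90. ]
```

The track's yaw is about -0.0146 and its origin is about (604,112). The blank's yaw is about -0.046, with the upright-leg centre at about (461,-321). The stop face is near world y≈112. Next I'll move above the blank with the jaws along its x.

Request:
{"api": "servo_tool", "payload": {
  "increments": [
    {"dx":2.5,"dy":3,"az":0.1},
    {"dx":5.5,"dy":6,"az":0.22},
    {"dx":8.5,"dy":9,"az":0.34},
    {"dx":11.5,"dy":12.5,"az":0.46},
    {"dx":14,"dy":16,"az":0.58},
    {"dx":16,"dy":19,"az":0.7},
    {"dx":18,"dy":21,"az":0.8},
    {"dx":19,"dy":22.5,"az":0.9}
  ]
}}

```text
invalid input at $.increments[0]: expected keys dx, dy, dz, ax, ay, az, claw
```

Request:
{"api": "servo_tool", "payload": {
  "increments": [
    {"dx":2,"dy":2,"az":0.1},
    {"dx":4,"dy":4,"az":0.2},
    {"dx":6,"dy":6,"az":0.28},
    {"dx":6.9,"dy":7.2,"dz":-1,"az":0.309},
    {"dx":6.9,"dy":7.2,"dz":-2,"az":0.309},
    {"dx":6.9,"dy":7.2,"dz":-2,"az":0.309},
    {"dx":6.9,"dy":7.2,"dz":-2,"az":0.309}
  ]
}}

```text
invalid input at $.increments[0]: expected keys dx, dy, dz, ax, ay, az, claw
```

```bash
python3 - <<'E'
from h import *
snap('wrist','w1.png'); print(read_state())
E
```

```text
{'clock': 0.2, 'qpos': array([ 1.1891843 ,  0.6289969 ,  0.03843521,  1.51795852, -0.02698563,
        0.99629894, -0.02002186]), 'qd': array([ 0.00090051, -0.00291359,  0.00107883, -0.00198151,  0.00130031,
        0.00184946, -0.00070873]), 'tau': array([-9.83767277e-04, -5.63256776e+01,  1.22485857e+00, -1.93455273e+01,
        1.08502532e-02,  8.08944897e-03,  2.25098660e-05]), 'eef_pos': array([ 201.81039946, -617.49818481,  230.74627181]), 'tool_rot': array([-1.57194098e+00,  3.88776943e-06, -2.82577994e+00]), 'force': array([-0.57347584, -0.71899485, -0.45753836]), 'torque': array([ 0.00914446, -0.00084907, -0.01799804]), 'width': 84.97134950348614}
```

View pics/w1.png

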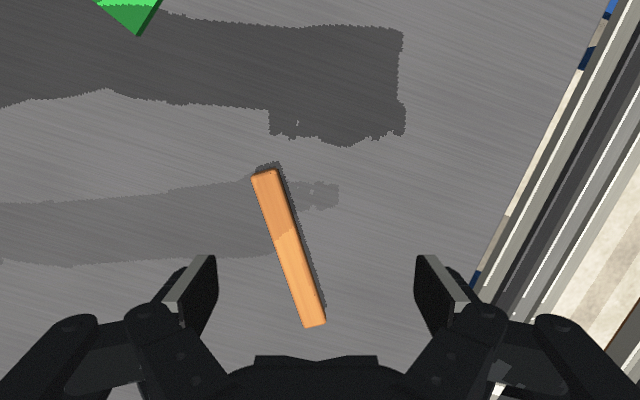

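The view is unchanged, because both calls were refused for missing keys. I'll send them again with all seven keys in each row.

Request:
{"api": "servo_tool", "payload": {
  "increments": [
    {"dx":2.5,"dy":3,"dz":0,"ax":0,"ay":0,"az":0.1,"claw":-1},
    {"dx":5.5,"dy":6,"dz":0,"ax":0,"ay":0,"az":0.22,"claw":-1},
    {"dx":8.5,"dy":9,"dz":0,"ax":0,"ay":0,"az":0.34,"claw":-1},
    {"dx":11,"dy":12,"dz":0,"ax":0,"ay":0,"az":0.46,"claw":-1},
    {"dx":13.5,"dy":15,"dz":0,"ax":0,"ay":0,"az":0.58,"claw":-1},
    {"dx":16,"dy":18,"dz":0,"ax":0,"ay":0,"az":0.7,"claw":-1},
    {"dx":18,"dy":20.5,"dz":0,"ax":0,"ay":0,"az":0.8,"claw":-1},
    {"dx":19,"dy":22.5,"dz":0,"ax":0,"ay":0,"az":0.9,"claw":-1}
  ]
}}

```text
clock: 0.87
eef_pos: [395.2, -389.5, 231.5]
tool_rot: [-1.569, 0.002, -1.916]
force: [1.0, 0.6, 0.3]
width: 85.3
```

Request:
{"api": "servo_tool", "payload": {
  "increments": [
    {"dx":2,"dy":2,"dz":0,"ax":0,"ay":0,"az":0.1,"claw":-1},
    {"dx":4,"dy":4,"dz":0,"ax":0,"ay":0,"az":0.2,"claw":-1},
    {"dx":6,"dy":6,"dz":0,"ax":0,"ay":0,"az":0.28,"claw":-1},
    {"dx":6.9,"dy":7.2,"dz":-1,"ax":0,"ay":0,"az":0.309,"claw":-1},
    {"dx":6.9,"dy":7.2,"dz":-2,"ax":0,"ay":0,"az":0.309,"claw":-1},
    {"dx":6.9,"dy":7.2,"dz":-2,"ax":0,"ay":0,"az":0.309,"claw":-1}
  ]
}}

```text
clock: 1.37
eef_pos: [459.1, -320.0, 208.7]
tool_rot: [-1.576, 0.002, -1.617]
force: [-0.7, -0.8, -0.8]
width: 85.4
```

```bash
python3 - <<'E'
from h import *
snap('wrist','w2.png'); s=read_state(); print(s['clock'],s['eef_pos'],s['tool_rot'],s['force'],s['qpos'])
E
```

```text
1.4167 [ 458.66150373 -321.38183236  209.47677866] [-1.57517423e+00  8.04908534e-04 -1.61900281e+00] [ 0.02647728 -0.75185367 -0.18118222] [ 0.75784222  0.54018057 -0.29898081  1.78745973  0.20487204  0.84858685
  0.3140513 ]
```

View pics/w2.png

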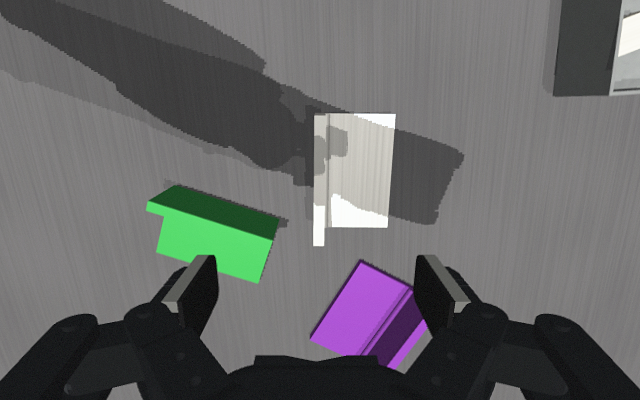

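The blank is in the centre: the upright-leg top spans (314..325, 115..246) and the free edge runs (396,114) to (388,228). The green look-alike is at lower left and the purple one at lower right.

```bash
python3 - <<'E'
from h import *
d=load('w2')
p=lambda u,v,z: onz(d,u,v,z).round(1)
print('top outer',p(313.5,114.5,60),p(313.5,246,60),'inner',p(325,114.5,60),p(324,246,60))
print('free',p(396,113.5,10),p(388,228,10))
print('green corner',p(279,218,60),p(279,218,0),'purple',p(360,261,10))
for z in (22,60): print('tcp target axis proj', proj(d,[461,-321,z]))
E
```

```text
top outer [ 459.  -260.3   60. ] [ 453.2 -381.2   60. ] inner [ 468.7 -260.8   60. ] [ 463.2 -381.6   60. ]
free [ 540. -265.   10.] [ 533.8 -386.2   10. ]
green corner [ 422.7 -351.7   60. ] [ 414.4 -373.     0. ] purple [ 503.  -424.7   10. ]
tcp target axis proj [318.81745674 174.8046049 ]
tcp target axis proj [318.96520306 183.96453399]
```

Request:
{"api": "servo_tool", "payload": {
  "increments": [
    {"dx":0.1,"dy":0,"dz":-3.5,"ax":0,"ay":0,"az":0,"claw":0},
    {"dx":0.1,"dy":0,"dz":-7,"ax":0,"ay":0,"az":0,"claw":0},
    {"dx":0.1,"dy":0,"dz":-10,"ax":0,"ay":0,"az":0,"claw":0},
    {"dx":0.1,"dy":0,"dz":-12,"ax":0,"ay":0,"az":0,"claw":0},
    {"dx":0.1,"dy":0,"dz":-12,"ax":0,"ay":0,"az":0,"claw":0}
  ]
}}

```text
clock: 1.83
eef_pos: [457.5, -321.3, 87.2]
tool_rot: [-1.579, 0.003, -1.621]
force: [-0.8, 0.4, -0.3]
width: 42.7
```

```bash
python3 - <<'E'
from h import *
snap('wrist','w3.png'); s=read_state(); print(s['clock'],s['eef_pos'],s['tool_rot'],s['force'],s['width'])
E
```

```text
1.8833 [ 459.07137481 -321.80441981   89.46929286] [-1.57588325e+00  1.20485341e-03 -1.62005120e+00] [-0.22058102 -0.52036548  0.50551201] 43.087569360929564
```

View pics/w3.png

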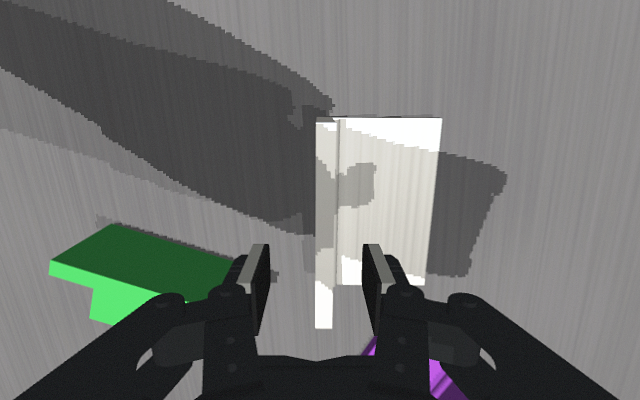

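The jaws straddle the upright leg, with the pads at columns 268/362 and the leg top at 316–338. I'll descend and close.

Request:
{"api": "servo_tool", "payload": {
  "increments": [
    {"dx":0.2,"dy":0,"dz":-2.5,"ax":0,"ay":0,"az":0,"claw":0},
    {"dx":0.2,"dy":0,"dz":-5,"ax":0,"ay":0,"az":0,"claw":0},
    {"dx":0.2,"dy":0,"dz":-6.3,"ax":0,"ay":0,"az":0,"claw":0},
    {"dx":0.2,"dy":0,"dz":-6.6,"ax":0,"ay":0,"az":0,"claw":0},
    {"dx":0.2,"dy":0,"dz":-6.6,"ax":0,"ay":0,"az":0,"claw":0}
  ]
}}

```text
clock: 2.3
eef_pos: [463.8, -322.0, 26.0]
tool_rot: [-1.571, -0.001, -1.618]
force: [0.5, -0.1, 0.1]
width: 42.6
```

Request:
{"api": "servo_tool", "payload": {
  "increments": [
    {"dx":0,"dy":0,"dz":0,"ax":0,"ay":0,"az":0,"claw":0.4},
    {"dx":0,"dy":0,"dz":0,"ax":0,"ay":0,"az":0,"claw":0.7},
    {"dx":0,"dy":0,"dz":0,"ax":0,"ay":0,"az":0,"claw":1},
    {"dx":0,"dy":0,"dz":0,"ax":0,"ay":0,"az":0,"claw":1},
    {"dx":0,"dy":0,"dz":0,"ax":0,"ay":0,"az":0,"claw":1},
    {"dx":0,"dy":0,"dz":0,"ax":0,"ay":0,"az":0,"claw":1}
  ]
}}

```text
clock: 2.8
eef_pos: [463.8, -321.8, 26.9]
tool_rot: [-1.57, -0.002, -1.618]
force: [-2.0, 0.5, 6.6]
width: 9.4
```

```bash
python3 - <<'E'
from h import *
snap('wrist','w4.png'); s=read_state(); print(s['clock'],s['eef_pos'],s['tool_rot'],s['force'],s['torque'],s['width'])
E
```

```text
2.85 [ 463.83319937 -321.73101604   26.91484098] [-1.57019573e+00 -1.50725542e-03 -1.61754066e+00] [-2.08543545  0.59672321  6.55364585] [ 0.01766834  0.47276942 -0.01756652] 9.263420050580574
```

View pics/w4.png

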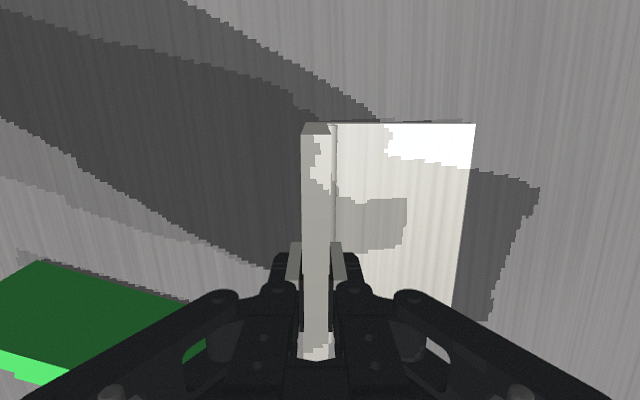

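The grip holds at 9.3 mm opening on the leg. Next I'll lift, turn by +0.032 and carry over the open end of the track.

Request:
{"api": "servo_tool", "payload": {
  "increments": [
    {"dx":0,"dy":0,"dz":1,"ax":0,"ay":0,"az":0,"claw":1},
    {"dx":0,"dy":0,"dz":3,"ax":0,"ay":0,"az":0,"claw":1},
    {"dx":0,"dy":0,"dz":5.5,"ax":0,"ay":0,"az":0,"claw":1},
    {"dx":0,"dy":0,"dz":7.5,"ax":0,"ay":0,"az":0.01,"claw":1},
    {"dx":0,"dy":0,"dz":8,"ax":0,"ay":0,"az":0.02,"claw":1},
    {"dx":0,"dy":1,"dz":8,"ax":0,"ay":0,"az":0.032,"claw":1},
    {"dx":0.5,"dy":3,"dz":8,"ax":0,"ay":0,"az":0.032,"claw":1},
    {"dx":1,"dy":6,"dz":8,"ax":0,"ay":0,"az":0.032,"claw":1}
  ]
}}

```text
clock: 3.52
eef_pos: [472.1, -262.4, 104.1]
tool_rot: [-1.573, -0.001, -1.59]
force: [0.5, 0.2, -5.5]
width: 9.1
```

Request:
{"api": "servo_tool", "payload": {
  "increments": [
    {"dx":0.5,"dy":3,"dz":0,"ax":0,"ay":0,"az":0,"claw":1},
    {"dx":1,"dy":6,"dz":0,"ax":0,"ay":0,"az":0,"claw":1},
    {"dx":1.6,"dy":9.5,"dz":0,"ax":0,"ay":0,"az":0,"claw":1},
    {"dx":2.3,"dy":13,"dz":0,"ax":0,"ay":0,"az":0,"claw":1},
    {"dx":3,"dy":16.5,"dz":0,"ax":0,"ay":0,"az":0,"claw":1},
    {"dx":3.7,"dy":20,"dz":0,"ax":0,"ay":0,"az":0,"claw":1},
    {"dx":4.2,"dy":23,"dz":0,"ax":0,"ay":0,"az":0,"claw":1},
    {"dx":4.5,"dy":24.8,"dz":0,"ax":0,"ay":0,"az":0,"claw":1}
  ]
}}

```text
clock: 4.18
eef_pos: [517.9, -6.9, 104.1]
tool_rot: [-1.573, 0.003, -1.579]
force: [0.8, 0.1, -5.1]
width: 9.4
```

Request:
{"api": "servo_tool", "payload": {
  "increments": [
    {"dx":0,"dy":0,"dz":0,"ax":0,"ay":0,"az":0,"claw":1},
    {"dx":0,"dy":0,"dz":0,"ax":0,"ay":0,"az":0,"claw":1}
  ]
}}

```text
clock: 4.35
eef_pos: [517.4, -10.4, 104.1]
tool_rot: [-1.574, 0.001, -1.58]
force: [-0.7, -0.5, -5.6]
width: 9.0
```

```bash
python3 - <<'E'
from h import *
for n in ('wrist','top','scene'): snap(n,n[0]+'5.png')
s=read_state(); print(s['clock'],s['eef_pos'],s['tool_rot'],s['force'],s['torque'],s['width'])
a=cv2.imread('pics/t5.png')
b=a[180:260,260:460]; cv2.imwrite('pics/t5z.png',cv2.resize(b,None,fx=4,fy=4,interpolation=cv2.INTER_CUBIC))
a=cv2.imread('pics/s5.png')
b=a[135:275,190:440]; cv2.imwrite('pics/s5z.png',cv2.resize(b,None,fx=3.2,fy=3.2,interpolation=cv2.INTER_CUBIC))
E
```

```text
4.5 [517.69034743 -14.11955274 104.54150346] [-1.57306989e+00 -9.57425991e-04 -1.58627075e+00] [ 0.18820523 -0.40126666 -5.87311004] [ 0.00316852  0.06466461 -0.01461252] 9.006120053077629
```

View pics/w5.png

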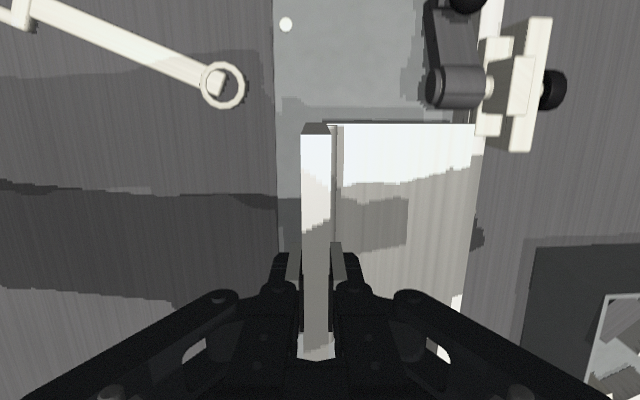

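View pics/t5z.png

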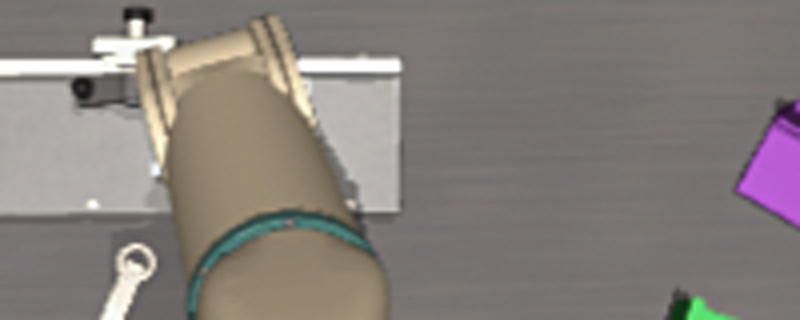

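View pics/s5z.png

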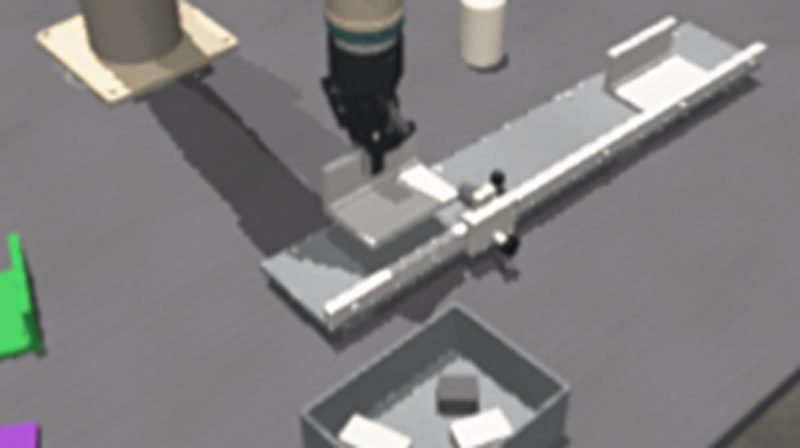

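```bash
python3 - <<'E'
from h import *
d=load('w5'); p=lambda u,v,z: onz(d,u,v,z).round(1)
print('cyl top/bot edge', p(460,66,68),p(460,105,68)); print('pin mid',p(460,85,68),p(460,85,78))
print('bracket y', p(540,16,60),p(520,152,60))
print('pawl left face',p(426,50,40), p(426,50,60))
print('free edge of piece corner', p(476,124,87.5), p(462,305,87.5),'bed edge',p(274,20,30),p(278,190,30))
a=cv2.imread('pics/w5.png')
cv2.imwrite('pics/w5z.png',cv2.resize(a[0:140,380:580],None,fx=4,fy=4,interpolation=cv2.INTER_CUBIC))
E
```

```text
cyl top/bot edge [590.2  77.1  68. ] [592.2  58.2  68. ]
pin mid [591.2  68.   68. ] [587.1  67.6  78. ]
bracket y [632.2 101.9  60. ] [632.4  32.4  60. ]
pawl left face [581.   88.2  40. ] [574.9  85.6  60. ]
free edge of piece corner [592.6  49.9  87.5] [597.4 -47.7  87.5] bed edge [493.5 106.6  30. ] [491.8   3.3  30. ]
```

View pics/w5z.png

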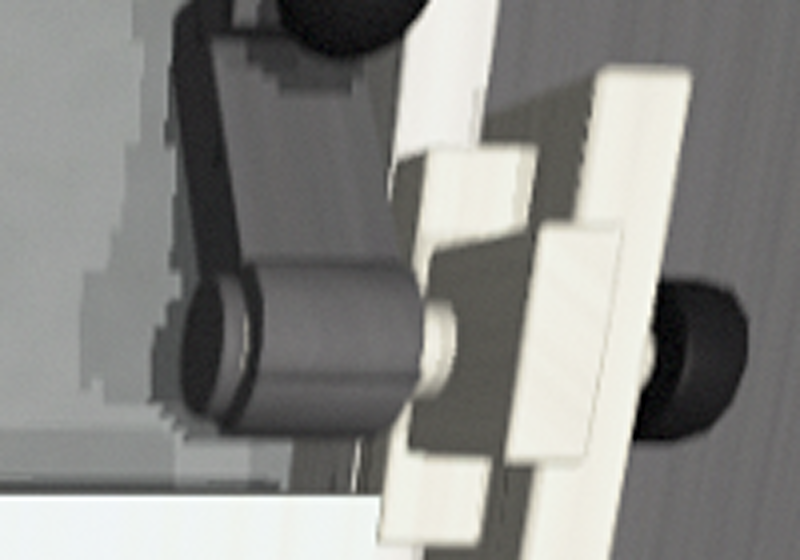

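Pin at world y≈66, so the stop face is at about y≈114. The piece is about 10 mm clear of the fence and well short of the stop. I'll lower it.

Request:
{"api": "servo_tool", "payload": {
  "increments": [
    {"dx":0,"dy":0,"dz":-1.5,"ax":0,"ay":0,"az":0,"claw":1},
    {"dx":0,"dy":0,"dz":-3,"ax":0,"ay":0,"az":0,"claw":1},
    {"dx":0,"dy":0,"dz":-4,"ax":0,"ay":0,"az":0,"claw":1},
    {"dx":0,"dy":0,"dz":-4.3,"ax":0,"ay":0,"az":0,"claw":1},
    {"dx":0,"dy":0,"dz":-4.3,"ax":0,"ay":0,"az":0,"claw":1}
  ]
}}

```text
clock: 4.92
eef_pos: [518.0, -13.6, 61.4]
tool_rot: [-1.573, -0.0, -1.586]
force: [0.2, -0.1, -4.6]
width: 9.0
```

Request:
{"api": "servo_tool", "payload": {
  "increments": [
    {"dx":0,"dy":0,"dz":-0.1,"ax":0,"ay":0,"az":0,"claw":1},
    {"dx":0,"dy":0,"dz":-0.2,"ax":0,"ay":0,"az":0,"claw":1},
    {"dx":0,"dy":0,"dz":-0.2,"ax":0,"ay":0,"az":0,"claw":1}
  ]
}}

```text
clock: 5.17
eef_pos: [519.3, -12.9, 60.8]
tool_rot: [-1.57, 0.0, -1.585]
force: [0.1, -0.6, -5.5]
width: 9.3
```

```bash
python3 - <<'E'
from h import *
s=read_state(); print(s['clock'],s['eef_pos'],s['tool_rot'],s['force'],s['torque'],s['width'])
E
```

```text
5.1667 [519.34221291 -12.93743161  60.75184665] [-1.56972893e+00  8.82092539e-05 -1.58501550e+00] [ 0.12659345 -0.55633185 -5.49931186] [0.0072401  0.06255175 0.03379178] 9.311828098583835
```

Request:
{"api": "servo_tool", "payload": {
  "increments": [
    {"dx":0,"dy":0,"dz":-0.1,"ax":0,"ay":0,"az":0,"claw":1},
    {"dx":0,"dy":0,"dz":-0.2,"ax":0,"ay":0,"az":0,"claw":1},
    {"dx":0,"dy":0,"dz":-0.2,"ax":0,"ay":0,"az":0,"claw":1}
  ]
}}

```text
clock: 5.42
eef_pos: [519.0, -12.8, 58.4]
tool_rot: [-1.571, 0.0, -1.585]
force: [0.5, 0.5, -4.4]
width: 9.0
```

Request:
{"api": "servo_tool", "payload": {
  "increments": [
    {"dx":0,"dy":0,"dz":-0.05,"ax":0,"ay":0,"az":0,"claw":1},
    {"dx":0,"dy":0,"dz":-0.1,"ax":0,"ay":0,"az":0,"claw":1},
    {"dx":0,"dy":0,"dz":-0.1,"ax":0,"ay":0,"az":0,"claw":1}
  ]
}}

```text
clock: 5.67
eef_pos: [518.9, -12.8, 57.3]
tool_rot: [-1.571, 0.0, -1.585]
force: [-0.4, -0.9, -5.3]
width: 9.4
```

```bash
python3 - <<'E'
from h import *
s=read_state(); print(s['clock'],s['eef_pos'],s['tool_rot'],s['force'],s['torque'],s['width'])
E
```

```text
5.6667 [518.86200977 -12.84904702  57.2557506 ] [-1.57087928e+00  2.52181275e-05 -1.58477261e+00] [-0.39862226 -0.8781239  -5.27506026] [ 0.04275342  0.13180909 -0.01612268] 9.41077919080222
```

Request:
{"api": "servo_tool", "payload": {
  "increments": [
    {"dx":0,"dy":0,"dz":-0.05,"ax":0,"ay":0,"az":0,"claw":1},
    {"dx":0,"dy":0,"dz":-0.05,"ax":0,"ay":0,"az":0,"claw":1}
  ]
}}

```text
clock: 5.83
eef_pos: [518.9, -12.8, 56.9]
tool_rot: [-1.571, 0.0, -1.585]
force: [-1.1, 0.4, -3.9]
width: 9.2
```

Request:
{"api": "servo_tool", "payload": {
  "increments": [
    {"dx":0,"dy":0,"dz":-0.05,"ax":0,"ay":0,"az":0,"claw":1},
    {"dx":0,"dy":0,"dz":-0.05,"ax":0,"ay":0,"az":0,"claw":1}
  ]
}}

```text
clock: 6.0
eef_pos: [518.9, -12.8, 56.9]
tool_rot: [-1.571, -0.0, -1.585]
force: [-1.6, 1.2, 4.4]
width: 9.3
```

```bash
python3 - <<'E'
from h import *
s=read_state(); print(s['clock'],s['eef_pos'],s['tool_rot'],s['force'],s['torque'],s['width'])
E
```

```text
6.0 [518.9001113  -12.81224619  56.90584917] [-1.57053214e+00 -1.05505716e-04 -1.58470961e+00] [-1.59554363  1.19527605  4.42025331] [-0.03081606  0.47360668 -0.0133915 ] 9.304296503812123
```

Bed contact at TCP z 56.9. I'll ease off slightly, then slide towards the fence by feel.

Request:
{"api": "servo_tool", "payload": {
  "increments": [
    {"dx":0,"dy":0,"dz":0.02,"ax":0,"ay":0,"az":0,"claw":1},
    {"dx":0.1,"dy":0,"dz":0.02,"ax":0,"ay":0,"az":0,"claw":1},
    {"dx":0.25,"dy":0,"dz":0.02,"ax":0,"ay":0,"az":0,"claw":1},
    {"dx":0.4,"dy":0,"dz":0.02,"ax":0,"ay":0,"az":0,"claw":1},
    {"dx":0.5,"dy":0,"dz":0.02,"ax":0,"ay":0,"az":0,"claw":1},
    {"dx":0.5,"dy":0,"dz":0.02,"ax":0,"ay":0,"az":0,"claw":1}
  ]
}}

```text
clock: 6.5
eef_pos: [521.9, -13.0, 56.9]
tool_rot: [-1.574, -0.001, -1.585]
force: [-7.3, 0.5, 8.1]
width: 9.0
```

Request:
{"api": "servo_tool", "payload": {
  "increments": [
    {"dx":0.05,"dy":0,"dz":0,"ax":0,"ay":0,"az":0,"claw":1},
    {"dx":0.1,"dy":0,"dz":0,"ax":0,"ay":0,"az":0,"claw":1},
    {"dx":0.1,"dy":0,"dz":0,"ax":0,"ay":0,"az":0,"claw":1}
  ]
}}

```text
clock: 6.75
eef_pos: [522.1, -13.0, 56.9]
tool_rot: [-1.576, -0.001, -1.585]
force: [-7.4, 0.2, 9.7]
width: 9.0
```

```bash
python3 - <<'E'
from h import *
s=read_state(); print(s['clock'],s['eef_pos'],s['tool_rot'],s['force'],s['torque'],s['width'])
snap('wrist','w6.png');snap('scene','s6.png')
a=cv2.imread('pics/s6.png')
b=a[135:275,190:440]; cv2.imwrite('pics/s6z.png',cv2.resize(b,None,fx=3.2,fy=3.2,interpolation=cv2.INTER_CUBIC))
E
```

```text
6.75 [522.13450898 -12.98293328  56.90506911] [-1.57565816e+00 -8.21865242e-04 -1.58457554e+00] [-7.43729084  0.18142246  9.68649263] [0.00181809 1.1988419  0.01623364] 8.97060168991542
```

View pics/w6.png

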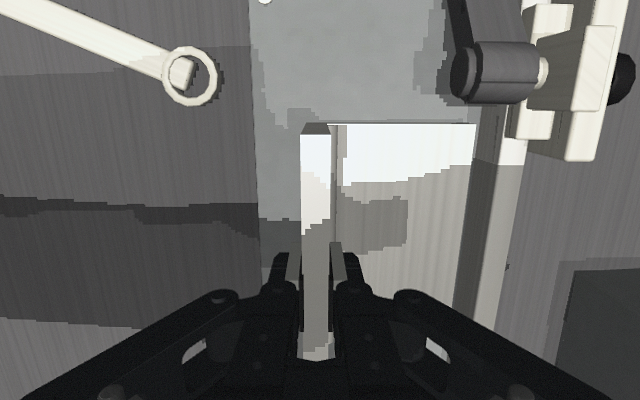

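View pics/s6z.png

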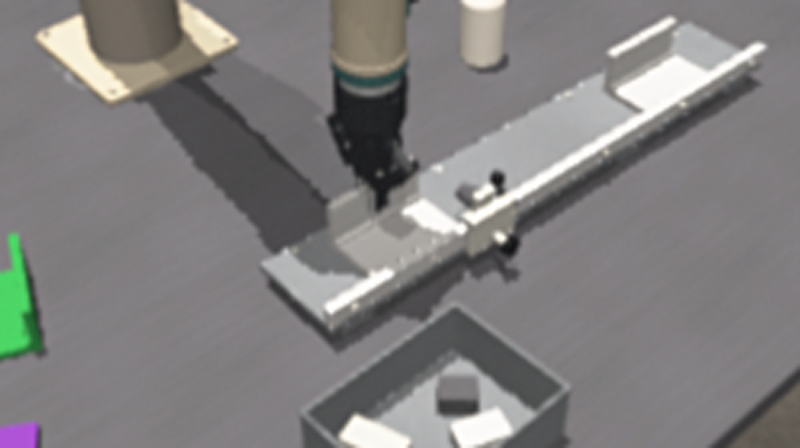

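Request:
{"api": "servo_tool", "payload": {
  "increments": [
    {"dx":0,"dy":0,"dz":0.03,"ax":0,"ay":0,"az":0,"claw":1},
    {"dx":0,"dy":0,"dz":0.06,"ax":0,"ay":0,"az":0,"claw":1},
    {"dx":0,"dy":0,"dz":0.06,"ax":0,"ay":0,"az":0,"claw":1}
  ]
}}

```text
clock: 7.1
eef_pos: [525.2, -12.9, 56.9]
tool_rot: [-1.57, 0.0, -1.585]
force: [-2.0, -0.1, -1.7]
width: 9.3
```

```bash
python3 - <<'E'
from h import *
s=read_state(); print(s['clock'],s['eef_pos'],s['tool_rot'],s['force'],s['torque'],s['width'])
d=load('w6'); p=lambda u,v,z: onz(d,u,v,z).round(1)
print(p(476,124.5,40),p(452,318,40),'fence top inner',p(484,166,54),p(466,290,54),'upr top',p(302,126,90),p(331,126,90),'bed edge',p(250,10,30),p(259,200,30))
a=cv2.imread('pics/w6.png')
cv2.imwrite('pics/w6z.png',cv2.resize(a[110:330,420:540],None,fx=2.5,fy=2.5,interpolation=cv2.INTER_CUBIC))
E
```

```text
7.1 [525.23025588 -12.88155238  56.92136023] [-1.57022214e+00  1.68346279e-04 -1.58486418e+00] [-1.97202071 -0.12079465 -1.70615593] [-0.05213983  0.27643165  0.0028038 ] 9.34455435419937
[597.7  46.8  40. ] [597.4 -59.1  40. ] fence top inner [596.9  29.8  54. ] [596.2 -32.5  54. ] upr top [518.6  50.7  90. ] [527.9  50.6  90. ] bed edge [493.3  98.6  30. ] [492.1   8.1  30. ]
```

View pics/w6z.png

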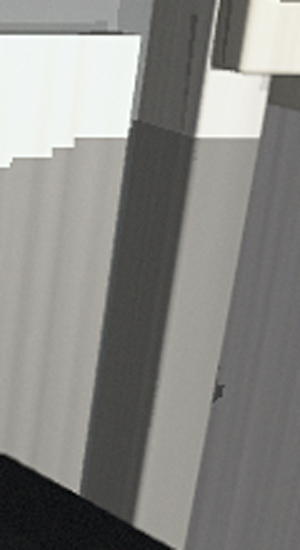

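It was only friction: with the load lightened (fz≈-1.7) it slid to x=525. I'll keep this light load and approach the fence.

Request:
{"api": "servo_tool", "payload": {
  "increments": [
    {"dx":0.05,"dy":0,"dz":0,"ax":0,"ay":0,"az":0,"claw":1},
    {"dx":0.1,"dy":0,"dz":0,"ax":0,"ay":0,"az":0,"claw":1},
    {"dx":0.1,"dy":0,"dz":0,"ax":0,"ay":0,"az":0,"claw":1}
  ]
}}

```text
clock: 7.35
eef_pos: [526.2, -12.9, 56.9]
tool_rot: [-1.571, 0.0, -1.585]
force: [-0.4, -0.4, -2.4]
width: 9.0
```

Request:
{"api": "servo_tool", "payload": {
  "increments": [
    {"dx":0.05,"dy":0,"dz":0,"ax":0,"ay":0,"az":0,"claw":1},
    {"dx":0.1,"dy":0,"dz":0,"ax":0,"ay":0,"az":0,"claw":1},
    {"dx":0.1,"dy":0,"dz":0,"ax":0,"ay":0,"az":0,"claw":1}
  ]
}}

```text
clock: 7.6
eef_pos: [527.4, -12.9, 57.0]
tool_rot: [-1.57, 0.0, -1.585]
force: [-0.5, 0.4, -5.1]
width: 9.1
```

```bash
python3 - <<'E'
from h import *
s=read_state(); print(s['clock'],s['eef_pos'],s['tool_rot'],s['force'],s['torque'],s['width'])
E
```

```text
7.6 [527.40472976 -12.86541013  56.98464393] [-1.57009378e+00  1.83368494e-04 -1.58494564e+00] [-0.47660339  0.35546738 -5.09064512] [-0.15284529  0.13448521 -0.00689193] 9.099295841591978
```

Request:
{"api": "servo_tool", "payload": {
  "increments": [
    {"dx":0.05,"dy":0,"dz":-0.02,"ax":0,"ay":0,"az":0,"claw":1},
    {"dx":0.1,"dy":0,"dz":-0.02,"ax":0,"ay":0,"az":0,"claw":1},
    {"dx":0.1,"dy":0,"dz":-0.02,"ax":0,"ay":0,"az":0,"claw":1}
  ]
}}

```text
clock: 7.85
eef_pos: [527.9, -12.9, 56.9]
tool_rot: [-1.571, 0.0, -1.585]
force: [-1.0, -0.4, -2.0]
width: 9.2
```

Request:
{"api": "servo_tool", "payload": {
  "increments": [
    {"dx":0.05,"dy":0,"dz":0,"ax":0,"ay":0,"az":0,"claw":1},
    {"dx":0.1,"dy":0,"dz":0,"ax":0,"ay":0,"az":0,"claw":1},
    {"dx":0.1,"dy":0,"dz":0,"ax":0,"ay":0,"az":0,"claw":1}
  ]
}}

```text
clock: 8.1
eef_pos: [527.9, -12.9, 56.9]
tool_rot: [-1.573, -0.0, -1.585]
force: [-5.8, 0.6, 1.0]
width: 9.2
```

```bash
python3 - <<'E'
from h import *
s=read_state(); print(s['clock'],s['eef_pos'],s['tool_rot'],s['force'],s['torque'],s['width'])
E
```

```text
8.1 [527.87566105 -12.88366228  56.93153131] [-1.57271302e+00 -2.10387201e-04 -1.58482030e+00] [-5.75027582  0.55117906  0.95011986] [-0.06699028  0.87327354  0.00358934] 9.169705635151265
```

The fence is felt at TCP x=527.9 (fx -5.8). I'll ease off 0.4 mm and slide along the fence at yaw -0.0146.

Request:
{"api": "servo_tool", "payload": {
  "increments": [
    {"dx":-0.04,"dy":0,"dz":0,"ax":0,"ay":0,"az":0,"claw":1},
    {"dx":-0.035,"dy":0.3,"dz":0,"ax":0,"ay":0,"az":0,"claw":1},
    {"dx":-0.03,"dy":0.7,"dz":0,"ax":0,"ay":0,"az":0,"claw":1},
    {"dx":-0.02,"dy":1.2,"dz":0,"ax":0,"ay":0,"az":0,"claw":1},
    {"dx":-0.015,"dy":1.7,"dz":0,"ax":0,"ay":0,"az":0,"claw":1},
    {"dx":-0.01,"dy":2.2,"dz":0,"ax":0,"ay":0,"az":0,"claw":1},
    {"dx":0,"dy":2.6,"dz":0,"ax":0,"ay":0,"az":0,"claw":1},
    {"dx":0.005,"dy":3,"dz":0,"ax":0,"ay":0,"az":0,"claw":1}
  ]
}}

```text
clock: 8.77
eef_pos: [528.1, 14.3, 57.0]
tool_rot: [-1.573, -0.003, -1.588]
force: [-5.3, -6.4, 2.1]
width: 9.1
```

```bash
python3 - <<'E'
from h import *
s=read_state(); print(s['clock'],s['eef_pos'],s['tool_rot'],s['force'],s['torque'],s['width'])
d=snap('wrist','w7.png')
a=cv2.imread('pics/w7.png')
cv2.imwrite('pics/w7z.png',cv2.resize(a[0:330,380:580],None,fx=1.8,fy=1.8,interpolation=cv2.INTER_CUBIC))
E
```

```text
8.7667 [528.0876514   14.33359795  56.98055657] [-1.57261701 -0.00345691 -1.5876007 ] [-5.31046356 -6.35600302  2.10032162] [-1.12797904  0.78786019 -0.10825979] 9.110875234909182
```

View pics/w7z.png

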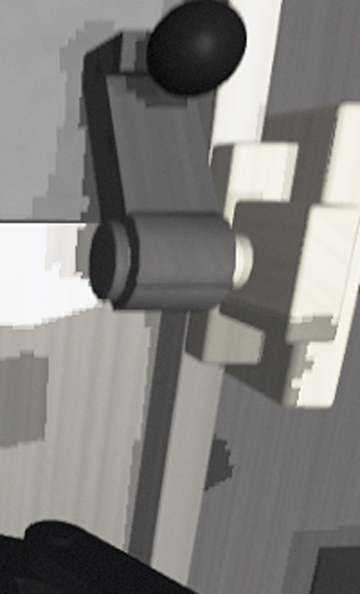

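The front edge is now under the pin, heading for the nose, and the gap to the fence is closed. I'll reduce the load a little and continue.

Request:
{"api": "servo_tool", "payload": {
  "increments": [
    {"dx":-0.02,"dy":0.3,"dz":0.03,"ax":0,"ay":0,"az":0,"claw":1},
    {"dx":-0.015,"dy":0.7,"dz":0.03,"ax":0,"ay":0,"az":0,"claw":1},
    {"dx":-0.01,"dy":1.1,"dz":0.03,"ax":0,"ay":0,"az":0,"claw":1},
    {"dx":-0.005,"dy":1.4,"dz":0.03,"ax":0,"ay":0,"az":0,"claw":1},
    {"dx":0,"dy":1.7,"dz":0.03,"ax":0,"ay":0,"az":0,"claw":1},
    {"dx":0.005,"dy":2,"dz":0.03,"ax":0,"ay":0,"az":0,"claw":1},
    {"dx":0.01,"dy":2.3,"dz":0.03,"ax":0,"ay":0,"az":0,"claw":1},
    {"dx":0.015,"dy":2.6,"dz":0.03,"ax":0,"ay":0,"az":0,"claw":1}
  ]
}}

```text
clock: 9.48
eef_pos: [528.4, 40.4, 57.0]
tool_rot: [-1.573, -0.003, -1.588]
force: [-4.1, -6.8, 0.3]
width: 9.0
```

```bash
python3 - <<'E'
from h import *
s=read_state(); print(s['clock'],s['eef_pos'],s['tool_rot'],s['force'],s['torque'],s['width'])
d=snap('wrist','w8.png')
a=cv2.imread('pics/w8.png')
cv2.imwrite('pics/w8z.png',cv2.resize(a[0:330,380:580],None,fx=1.8,fy=1.8,interpolation=cv2.INTER_CUBIC))
E
```

```text
9.4833 [528.40250723  40.43963012  57.04663069] [-1.5725427  -0.00328311 -1.58758215] [-4.09198332 -6.75819365  0.31904676] [-1.29558493  0.76213773 -0.21978277] 9.03775384116543
```

View pics/w8z.png

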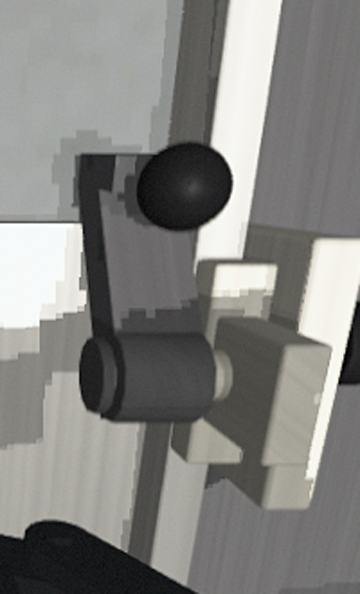

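The nose is visible, with its forward end at zoomed row 155, and the front edge is just reaching the pawl ramp. Continuing.

Request:
{"api": "servo_tool", "payload": {
  "increments": [
    {"dx":0.005,"dy":0.3,"dz":0.01,"ax":0,"ay":0,"az":0,"claw":1},
    {"dx":0.01,"dy":0.6,"dz":0.01,"ax":0,"ay":0,"az":0,"claw":1},
    {"dx":0.015,"dy":0.9,"dz":0.01,"ax":0,"ay":0,"az":0,"claw":1},
    {"dx":0.02,"dy":1.2,"dz":0.01,"ax":0,"ay":0,"az":0,"claw":1},
    {"dx":0.02,"dy":1.5,"dz":0.01,"ax":0,"ay":0,"az":0,"claw":1},
    {"dx":0.025,"dy":1.8,"dz":0.01,"ax":0,"ay":0,"az":0,"claw":1},
    {"dx":0.03,"dy":2.1,"dz":0.01,"ax":0,"ay":0,"az":0,"claw":1},
    {"dx":0.035,"dy":2.4,"dz":0.01,"ax":0,"ay":0,"az":0,"claw":1}
  ]
}}

```text
clock: 10.2
eef_pos: [528.9, 65.1, 57.0]
tool_rot: [-1.572, -0.003, -1.587]
force: [-3.2, -4.9, -1.1]
width: 9.0
```

Request:
{"api": "servo_tool", "payload": {
  "increments": [
    {"dx":0.005,"dy":0.3,"dz":0,"ax":0,"ay":0,"az":0,"claw":1},
    {"dx":0.01,"dy":0.6,"dz":0,"ax":0,"ay":0,"az":0,"claw":1},
    {"dx":0.015,"dy":0.9,"dz":0,"ax":0,"ay":0,"az":0,"claw":1},
    {"dx":0.02,"dy":1.2,"dz":0,"ax":0,"ay":0,"az":0,"claw":1},
    {"dx":0.02,"dy":1.5,"dz":0,"ax":0,"ay":0,"az":0,"claw":1},
    {"dx":0.025,"dy":1.8,"dz":0,"ax":0,"ay":0,"az":0,"claw":1},
    {"dx":0.03,"dy":2.1,"dz":0,"ax":0,"ay":0,"az":0,"claw":1},
    {"dx":0.035,"dy":2.4,"dz":0,"ax":0,"ay":0,"az":0,"claw":1}
  ]
}}

```text
clock: 10.87
eef_pos: [529.2, 89.1, 57.1]
tool_rot: [-1.572, -0.003, -1.587]
force: [-3.4, -5.9, -0.3]
width: 9.1
```

```bash
python3 - <<'E'
from h import *
s=read_state(); print(s['clock'],s['eef_pos'],s['tool_rot'],s['force'],s['torque'],s['width'])
d=snap('wrist','w9.png')
a=cv2.imread('pics/w9.png')
cv2.imwrite('pics/w9z.png',cv2.resize(a[0:330,380:580],None,fx=1.8,fy=1.8,interpolation=cv2.INTER_CUBIC))
E
```

```text
10.8667 [529.24840043  89.08320934  57.05583555] [-1.57228664 -0.00261374 -1.58684014] [-3.35503814 -5.86192174 -0.26853801] [-0.99088965  0.64759154 -0.14643385] 9.089191989563737
```

View pics/w9z.png

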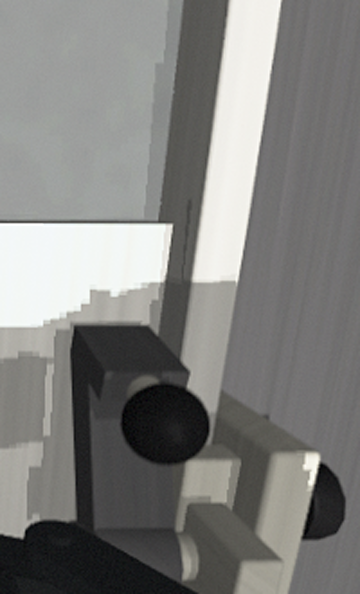

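The pawl rides on the flat leg, with its nose at zoomed (125,330), and the free edge is along the fence. Before going past, I'll check the gripper linkage's clearance to the pawl and knob.

```bash
python3 - <<'E'
from h import *
d=load('w9'); s=read_state(); y0=s['eef_pos'][1]
for u,v in [(350,265),(367,290),(405,290),(430,300),(500,338),(560,372),(610,398)]:
    o=[]
    for yy in (y0-11,y0,y0+11):
        c,r=ray(d,u,v); X=c+r*(yy-c[1])/r[1]; o.append((round(X[0]-529.2,1),round(X[2],1)))
    print(u,v,o)
p=lambda u,v,z: onz(d,u,v,z).round(1)
print('knob centre',p(472,235,95),p(472,235,105),'left edge',p(447,235,105), 'nose left',p(380+72/1.8,325/1.8,70))
print('fence x at y', 604+.0146*(-15))
E
```

```text
350 265 [(np.float64(17.2), np.float64(45.0)), (np.float64(15.1), np.float64(65.6)), (np.float64(13.0), np.float64(86.3))]
367 290 [(np.float64(22.6), np.float64(68.5)), (np.float64(19.7), np.float64(86.0)), (np.float64(16.9), np.float64(103.5))]
405 290 [(np.float64(39.4), np.float64(69.0)), (np.float64(34.3), np.float64(86.4)), (np.float64(29.2), np.float64(103.8))]
430 300 [(np.float64(48.0), np.float64(76.9)), (np.float64(41.7), np.float64(93.3)), (np.float64(35.5), np.float64(109.7))]
500 338 [(np.float64(65.2), np.float64(101.0)), (np.float64(56.7), np.float64(114.2)), (np.float64(48.1), np.float64(127.3))]
560 372 [(np.float64(75.8), np.float64(117.1)), (np.float64(65.9), np.float64(128.1)), (np.float64(55.9), np.float64(139.1))]
610 398 [(np.float64(83.6), np.float64(127.2)), (np.float64(72.6), np.float64(136.8)), (np.float64(61.6), np.float64(146.4))]
knob centre [582.4 116.4  95. ] [577.4 120.7 105. ] left edge [569.7 120.9 105. ] nose left [571.2 129.4  70. ]
fence x at y 603.781
```

```bash
python3 - <<'E'
from h import *
def tri(*obs):
    A=np.zeros((3,3));b=np.zeros(3)
    for d,u,v in obs:
        c,r=ray(d,u,v); r/=np.linalg.norm(r); P=np.eye(3)-np.outer(r,r); A+=P;b+=P@c
    X=np.linalg.solve(A,b); return X.round(1),[(proj(d,X)-[u,v]).round(1) for d,u,v in obs]
w7,w8,t=load('w7'),load('w8'),load('top0')
print(tri((t,260+84.5/4-.5,180+88.5/4-.5),(w8,380+185/1.8,186/1.8),(w7,380+197/1.8,47/1.8)))
print(tri((w8,380+185/1.8,186/1.8),(w7,380+197/1.8,47/1.8)))
s=load('scene0'); print('scene',tri((s,190+498/3.2,135+178/3.2),(t,260+84.5/4-.5,180+88.5/4-.5),(w8,380+185/1.8,186/1.8)))
# nose left-front corner
print('nose',tri((w8,380+78/1.8,155/1.8),(w7,380+88/1.8,50/1.8)))
E
```

```text
(array([589.4, 108.6,  73.5]), [array([-0.9, -0.1]), array([-2.6,  4.5]), array([0.4, 3.8])])
(array([590.5, 110.1,  71.8]), [array([-1.4,  0. ]), array([ 1.5, -0.2])])
scene (array([590.7, 108.2,  70.3]), [array([-0.1, -0. ]), array([-0.7, -0.3]), array([-3.4,  5.3])])
nose (array([582.3, 117.7,  27.4]), [array([0.5, 0. ]), array([-0.5,  0. ])])
```

The knob centre is at about (590,109,73) and the linkage is well clear of it. Continuing along the fence.

Request:
{"api": "servo_tool", "payload": {
  "increments": [
    {"dx":0.005,"dy":0.4,"dz":0,"ax":0,"ay":0,"az":0,"claw":1},
    {"dx":0.01,"dy":0.8,"dz":0,"ax":0,"ay":0,"az":0,"claw":1},
    {"dx":0.02,"dy":1.2,"dz":0,"ax":0,"ay":0,"az":0,"claw":1},
    {"dx":0.025,"dy":1.6,"dz":0,"ax":0,"ay":0,"az":0,"claw":1},
    {"dx":0.03,"dy":2,"dz":0,"ax":0,"ay":0,"az":0,"claw":1},
    {"dx":0.035,"dy":2.4,"dz":0,"ax":0,"ay":0,"az":0,"claw":1},
    {"dx":0.04,"dy":2.8,"dz":0,"ax":0,"ay":0,"az":0,"claw":1},
    {"dx":0.045,"dy":3.2,"dz":0,"ax":0,"ay":0,"az":0,"claw":1}
  ]
}}

```text
clock: 11.58
eef_pos: [529.7, 121.4, 57.0]
tool_rot: [-1.572, -0.002, -1.587]
force: [-4.2, -4.9, -1.1]
width: 9.4
```

Request:
{"api": "servo_tool", "payload": {
  "increments": [
    {"dx":0.005,"dy":0.4,"dz":0,"ax":0,"ay":0,"az":0,"claw":1},
    {"dx":0.01,"dy":0.8,"dz":0,"ax":0,"ay":0,"az":0,"claw":1},
    {"dx":0.02,"dy":1.2,"dz":0,"ax":0,"ay":0,"az":0,"claw":1},
    {"dx":0.025,"dy":1.6,"dz":0,"ax":0,"ay":0,"az":0,"claw":1},
    {"dx":0.03,"dy":2,"dz":0,"ax":0,"ay":0,"az":0,"claw":1},
    {"dx":0.035,"dy":2.4,"dz":0,"ax":0,"ay":0,"az":0,"claw":1},
    {"dx":0.04,"dy":2.8,"dz":0,"ax":0,"ay":0,"az":0,"claw":1},
    {"dx":0.045,"dy":3.2,"dz":0,"ax":0,"ay":0,"az":0,"claw":1}
  ]
}}

```text
clock: 12.25
eef_pos: [530.2, 153.4, 57.0]
tool_rot: [-1.572, -0.002, -1.587]
force: [-2.4, -5.6, -1.4]
width: 9.4
```

```bash
python3 - <<'E'
from h import *
s=read_state(); print(s['clock'],s['eef_pos'],s['tool_rot'],s['force'],s['torque'],s['width'])
d=snap('wrist','w10.png')
E
```

```text
12.25 [530.18669815 153.3946987   57.01566743] [-1.57227069 -0.00237402 -1.58652395] [-2.36834587 -5.60572161 -1.43076045] [-0.95853845  0.62495312 -0.11745991] 9.37784947280556
```

View pics/w10.png

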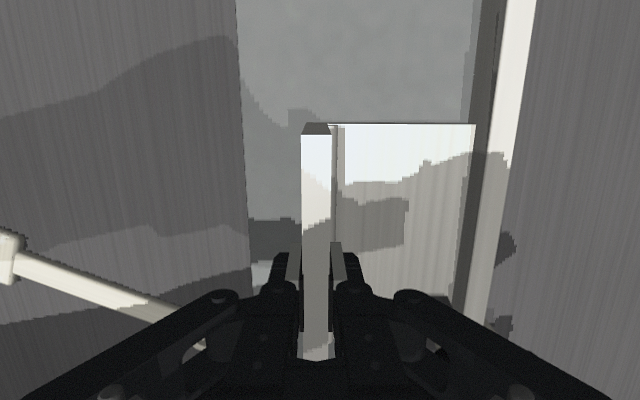

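The piece stays along the fence (free edge at column ~476), with the pawl behind and out of view. I'll slide on about 40 mm more.

Request:
{"api": "servo_tool", "payload": {
  "increments": [
    {"dx":0.005,"dy":0.4,"dz":0,"ax":0,"ay":0,"az":0,"claw":1},
    {"dx":0.01,"dy":0.8,"dz":0,"ax":0,"ay":0,"az":0,"claw":1},
    {"dx":0.02,"dy":1.2,"dz":0,"ax":0,"ay":0,"az":0,"claw":1},
    {"dx":0.025,"dy":1.6,"dz":0,"ax":0,"ay":0,"az":0,"claw":1},
    {"dx":0.03,"dy":2,"dz":0,"ax":0,"ay":0,"az":0,"claw":1},
    {"dx":0.035,"dy":2.4,"dz":0,"ax":0,"ay":0,"az":0,"claw":1},
    {"dx":0.04,"dy":2.8,"dz":0,"ax":0,"ay":0,"az":0,"claw":1},
    {"dx":0.045,"dy":3.2,"dz":0,"ax":0,"ay":0,"az":0,"claw":1}
  ]
}}

```text
clock: 12.97
eef_pos: [530.8, 186.3, 57.0]
tool_rot: [-1.572, -0.001, -1.586]
force: [-3.1, -3.1, -2.4]
width: 8.8
```

Request:
{"api": "servo_tool", "payload": {
  "increments": [
    {"dx":0.005,"dy":0.3,"dz":0,"ax":0,"ay":0,"az":0,"claw":1},
    {"dx":0.01,"dy":0.6,"dz":0,"ax":0,"ay":0,"az":0,"claw":1},
    {"dx":0.015,"dy":1,"dz":0,"ax":0,"ay":0,"az":0,"claw":1},
    {"dx":0.015,"dy":1,"dz":0,"ax":0,"ay":0,"az":0,"claw":1}
  ]
}}

```text
clock: 13.3
eef_pos: [531.1, 198.8, 57.2]
tool_rot: [-1.571, 0.001, -1.584]
force: [-3.1, 0.5, -3.2]
width: 9.1
```

```bash
python3 - <<'E'
from h import *
s=read_state(); print(s['clock'],s['eef_pos'],s['tool_rot'],s['force'],s['torque'],s['width'])
for n in ('top','scene'): snap(n,n[0]+'11.png')
a=cv2.imread('pics/t11.png')
cv2.imwrite('pics/t11z.png',cv2.resize(a[180:260,220:340],None,fx=6,fy=6,interpolation=cv2.INTER_CUBIC))
a=cv2.imread('pics/s11.png')
cv2.imwrite('pics/s11z.png',cv2.resize(a[150:240,270:400],None,fx=6,fy=6,interpolation=cv2.INTER_CUBIC))
E
```

```text
13.3 [531.14666831 198.7690113   57.15247835] [-1.57074532e+00  1.40941059e-03 -1.58357642e+00] [-3.05963154  0.51294435 -3.23118017] [-0.14574863  0.67197314 -0.12479167] 9.148989315889661
```

View pics/t11z.png

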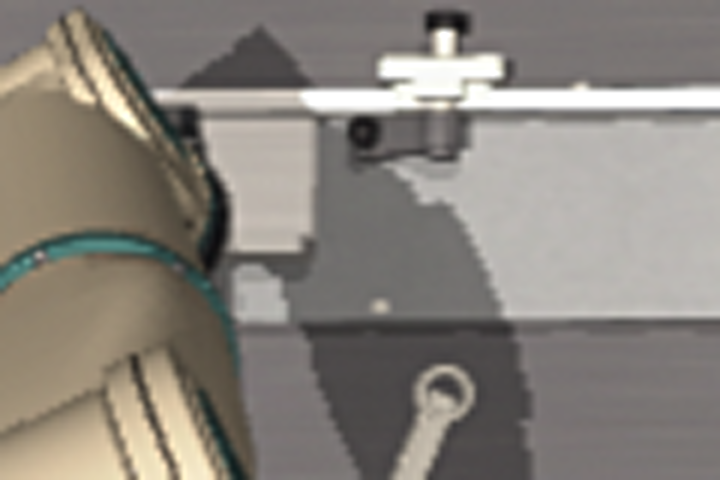

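View pics/s11z.png

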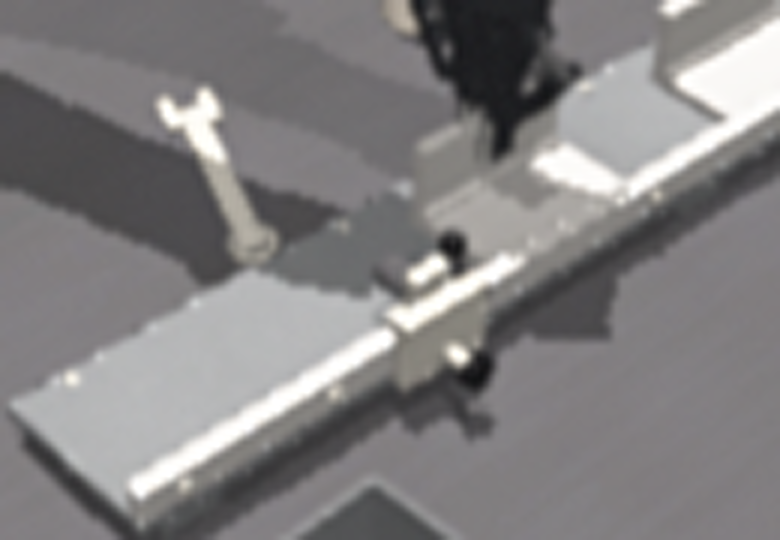

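The tail (zoomed column ~315) is past the nose (~350), and the knob is back at its hanging position (column 280.7, 281 at the start). The stop has dropped. I'll work out the distance back to it.

```bash
python3 - <<'E'
from h import *
d=load('t11')
q=lambda U,V,z: onz(d,220+(U+.5)/6-.5,180+(V+.5)/6-.5,z).round(1)
print('tail',q(316,180,40)); print('nose',q(350,140,30),q(350,140,55),q(350,140,70))
E
```

```text
tail [568.6 136.8  40. ]
nose [591.7 119.2  30. ] [587.9 116.5  55. ] [585.6 114.8  70. ]
```

Request:
{"api": "servo_tool", "payload": {
  "increments": [
    {"dx":-0.005,"dy":-0.2,"dz":0,"ax":0,"ay":0,"az":0,"claw":1},
    {"dx":-0.01,"dy":-0.45,"dz":0,"ax":0,"ay":0,"az":0,"claw":1},
    {"dx":-0.01,"dy":-0.7,"dz":0,"ax":0,"ay":0,"az":0,"claw":1},
    {"dx":-0.015,"dy":-0.9,"dz":0,"ax":0,"ay":0,"az":0,"claw":1},
    {"dx":-0.015,"dy":-1.1,"dz":0,"ax":0,"ay":0,"az":0,"claw":1},
    {"dx":-0.02,"dy":-1.3,"dz":0,"ax":0,"ay":0,"az":0,"claw":1},
    {"dx":-0.02,"dy":-1.4,"dz":0,"ax":0,"ay":0,"az":0,"claw":1}
  ]
}}

```text
clock: 13.98
eef_pos: [531.0, 182.6, 57.3]
tool_rot: [-1.571, -0.0, -1.585]
force: [-3.5, 2.3, -4.9]
width: 8.9
```

Request:
{"api": "servo_tool", "payload": {
  "increments": [
    {"dx":0,"dy":-0.1,"dz":0,"ax":0,"ay":0,"az":0,"claw":1},
    {"dx":0,"dy":-0.2,"dz":0,"ax":0,"ay":0,"az":0,"claw":1}
  ]
}}

```text
clock: 14.15
eef_pos: [531.0, 181.2, 57.3]
tool_rot: [-1.571, 0.0, -1.585]
force: [-3.9, 1.6, -5.3]
width: 8.9
```

```bash
python3 - <<'E'
from h import *
s=read_state(); print(s['clock'],s['eef_pos'],s['tool_rot'],s['force'],s['torque'],s['width'])
E
```

```text
14.15 [530.98028605 181.17350332  57.30995998] [-1.57099818e+00  2.36305200e-04 -1.58481657e+00] [-3.87243952  1.61015635 -5.34918419] [ 0.49400293  0.90095827 -0.04361764] 8.870982162872485
```

Request:
{"api": "servo_tool", "payload": {
  "increments": [
    {"dx":0,"dy":0,"dz":-0.03,"ax":0,"ay":0,"az":0,"claw":1},
    {"dx":0,"dy":-0.1,"dz":-0.03,"ax":0,"ay":0,"az":0,"claw":1},
    {"dx":0,"dy":-0.2,"dz":-0.03,"ax":0,"ay":0,"az":0,"claw":1}
  ]
}}

```text
clock: 14.4
eef_pos: [530.8, 180.2, 57.2]
tool_rot: [-1.571, 0.001, -1.584]
force: [-5.2, 3.7, -2.9]
width: 9.1
```

Request:
{"api": "servo_tool", "payload": {
  "increments": [
    {"dx":0,"dy":-0.05,"dz":0,"ax":0,"ay":0,"az":0,"claw":1},
    {"dx":0,"dy":-0.1,"dz":0,"ax":0,"ay":0,"az":0,"claw":1}
  ]
}}

```text
clock: 14.57
eef_pos: [530.8, 179.3, 57.2]
tool_rot: [-1.571, 0.001, -1.584]
force: [-4.2, 4.0, -1.9]
width: 9.1
```

Request:
{"api": "servo_tool", "payload": {
  "increments": [
    {"dx":0,"dy":-0.05,"dz":0,"ax":0,"ay":0,"az":0,"claw":1},
    {"dx":0,"dy":-0.1,"dz":0,"ax":0,"ay":0,"az":0,"claw":1}
  ]
}}

```text
clock: 14.73
eef_pos: [530.8, 178.3, 57.2]
tool_rot: [-1.571, 0.001, -1.584]
force: [-4.8, 4.0, -2.8]
width: 9.1
```

Request:
{"api": "servo_tool", "payload": {
  "increments": [
    {"dx":0,"dy":-0.05,"dz":0,"ax":0,"ay":0,"az":0,"claw":1},
    {"dx":0,"dy":-0.1,"dz":0,"ax":0,"ay":0,"az":0,"claw":1}
  ]
}}

```text
clock: 14.9
eef_pos: [530.8, 177.3, 57.2]
tool_rot: [-1.571, 0.001, -1.584]
force: [-4.8, 4.9, -2.8]
width: 9.3
```

Request:
{"api": "servo_tool", "payload": {
  "increments": [
    {"dx":0,"dy":-0.05,"dz":0,"ax":0,"ay":0,"az":0,"claw":1},
    {"dx":0,"dy":-0.1,"dz":0,"ax":0,"ay":0,"az":0,"claw":1}
  ]
}}

```text
clock: 15.07
eef_pos: [530.8, 176.4, 57.2]
tool_rot: [-1.571, 0.001, -1.584]
force: [-5.0, 4.0, -2.2]
width: 9.5
```

Request:
{"api": "servo_tool", "payload": {
  "increments": [
    {"dx":0,"dy":-0.05,"dz":0,"ax":0,"ay":0,"az":0,"claw":1},
    {"dx":0,"dy":-0.1,"dz":0,"ax":0,"ay":0,"az":0,"claw":1}
  ]
}}

```text
clock: 15.23
eef_pos: [530.7, 175.4, 57.2]
tool_rot: [-1.571, 0.001, -1.584]
force: [-5.2, 4.3, -3.4]
width: 9.4
```

Request:
{"api": "servo_tool", "payload": {
  "increments": [
    {"dx":0,"dy":-0.05,"dz":0,"ax":0,"ay":0,"az":0,"claw":1},
    {"dx":0,"dy":-0.1,"dz":0,"ax":0,"ay":0,"az":0,"claw":1}
  ]
}}

```text
clock: 15.4
eef_pos: [530.7, 175.2, 57.3]
tool_rot: [-1.571, 0.002, -1.583]
force: [-5.0, 6.0, -1.0]
width: 9.8
```

Request:
{"api": "servo_tool", "payload": {
  "increments": [
    {"dx":0,"dy":-0.05,"dz":0,"ax":0,"ay":0,"az":0,"claw":1},
    {"dx":0,"dy":-0.1,"dz":0,"ax":0,"ay":0,"az":0,"claw":1}
  ]
}}

```text
clock: 15.57
eef_pos: [530.6, 175.1, 57.4]
tool_rot: [-1.571, 0.003, -1.582]
force: [-5.7, 6.2, -2.5]
width: 9.6
```

Motion stopped at y≈175.2, which is the stop. A little more, then a hold, to bear clearly over 1.5 N.

Request:
{"api": "servo_tool", "payload": {
  "increments": [
    {"dx":0,"dy":-0.05,"dz":0,"ax":0,"ay":0,"az":0,"claw":1},
    {"dx":0,"dy":-0.1,"dz":0,"ax":0,"ay":0,"az":0,"claw":1},
    {"dx":0,"dy":-0.1,"dz":0,"ax":0,"ay":0,"az":0,"claw":1}
  ]
}}

```text
clock: 15.82
eef_pos: [530.6, 174.9, 57.5]
tool_rot: [-1.57, 0.004, -1.582]
force: [-5.8, 8.8, -2.7]
width: 8.9
```

```bash
python3 - <<'E'
from h import *
s=read_state(); print(s['clock'],s['eef_pos'],s['tool_rot'],s['force'],s['torque'],s['width'])
for n in ('wrist','top','scene'): snap(n,n[0]+'12.png')
a=cv2.imread('pics/t12.png')
cv2.imwrite('pics/t12z.png',cv2.resize(a[180:260,220:340],None,fx=6,fy=6,interpolation=cv2.INTER_CUBIC))
E
```

```text
15.8167 [530.55906951 174.90772226  57.4684755 ] [-1.57042787  0.00428926 -1.58159141] [-5.75439068  8.79032256 -2.69186475] [1.74597448 1.34875498 0.14046257] 8.920363041998936
```

View pics/w12.png

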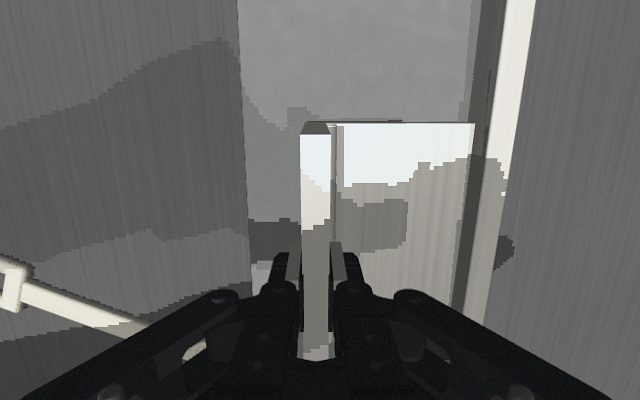

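View pics/t12z.png

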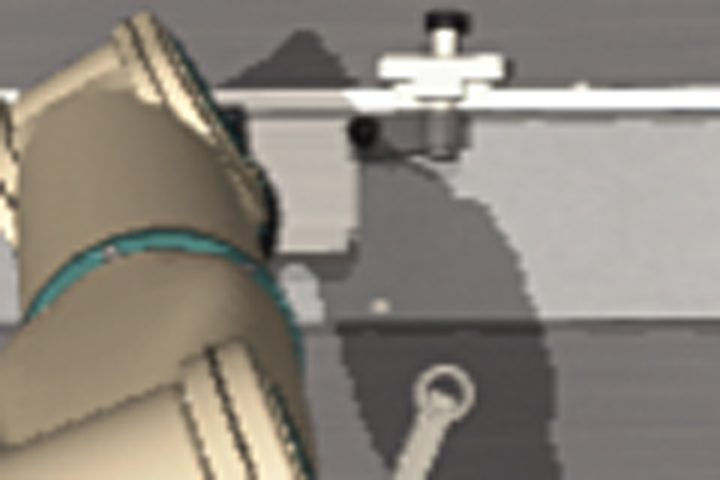

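The tail is on the stop (fy rose from 4 to 8.8, so about 4–5 N on the stop) and the knob is at its hanging place. I'll relax the pull, settle, and open partly.

Request:
{"api": "servo_tool", "payload": {
  "increments": [
    {"dx":0,"dy":0.05,"dz":-0.02,"ax":0,"ay":0,"az":0,"claw":1},
    {"dx":-0.03,"dy":0.1,"dz":-0.04,"ax":0,"ay":0,"az":0,"claw":1},
    {"dx":-0.03,"dy":0.1,"dz":-0.04,"ax":0,"ay":0,"az":0,"claw":1}
  ]
}}

```text
clock: 16.22
eef_pos: [530.6, 175.1, 57.2]
tool_rot: [-1.57, 0.003, -1.582]
force: [-5.9, 7.1, -0.7]
width: 9.1
```

Request:
{"api": "servo_tool", "payload": {
  "increments": [
    {"dx":0,"dy":0,"dz":0,"ax":0,"ay":0,"az":0,"claw":0.6},
    {"dx":0,"dy":0,"dz":0,"ax":0,"ay":0,"az":0,"claw":0.3},
    {"dx":0,"dy":0,"dz":0,"ax":0,"ay":0,"az":0,"claw":0.3},
    {"dx":0,"dy":0,"dz":0,"ax":0,"ay":0,"az":0,"claw":0.3}
  ]
}}

```text
clock: 16.55
eef_pos: [532.3, 171.4, 57.2]
tool_rot: [-1.568, -0.0, -1.586]
force: [0.0, 1.0, 0.5]
width: 29.8
```

```bash
python3 - <<'E'
from h import *
s=read_state(); print(s['clock'],s['eef_pos'],s['tool_rot'],s['force'],s['torque'],s['width'])
snap('wrist','w13.png')
E
```

```text
16.55 [532.3396397  171.37958002  57.15278482] [-1.56817625e+00 -1.61477210e-04 -1.58604351e+00] [0.04466983 1.0355972  0.50896428] [-0.02857576 -0.00635728  0.02936552] 29.835349390566385
```

View pics/w13.png

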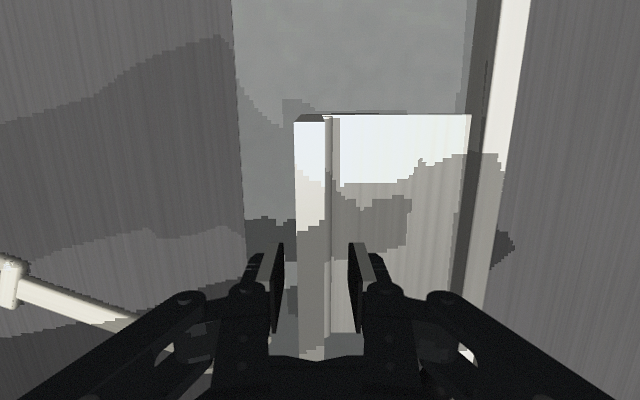

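Released cleanly: pads open on both sides and forces near zero. I'll rise clear and inspect.

Request:
{"api": "servo_tool", "payload": {
  "increments": [
    {"dx":0,"dy":0,"dz":1,"ax":0,"ay":0,"az":0,"claw":0.3},
    {"dx":0,"dy":0,"dz":3,"ax":0,"ay":0,"az":0,"claw":0.3},
    {"dx":0,"dy":0,"dz":6,"ax":0,"ay":0,"az":0,"claw":0.3},
    {"dx":0,"dy":0,"dz":9,"ax":0,"ay":0,"az":0,"claw":0.3},
    {"dx":0,"dy":-2,"dz":12,"ax":0,"ay":0,"az":0,"claw":0.3},
    {"dx":2,"dy":-5,"dz":12,"ax":0,"ay":0,"az":0,"claw":0.3},
    {"dx":3,"dy":-6,"dz":12,"ax":0,"ay":0,"az":0,"claw":0.3},
    {"dx":3,"dy":-6,"dz":12,"ax":0,"ay":0,"az":0,"claw":0.3}
  ]
}}

```text
clock: 17.27
eef_pos: [564.0, 107.1, 177.8]
tool_rot: [-1.567, -0.002, -1.592]
force: [-0.1, -0.2, -0.3]
width: 30.1
```

Request:
{"api": "servo_tool", "payload": {
  "increments": [
    {"dx":0,"dy":0,"dz":0,"ax":0,"ay":0,"az":0,"claw":0.3},
    {"dx":0,"dy":0,"dz":0,"ax":0,"ay":0,"az":0,"claw":0.3}
  ]
}}

```text
clock: 17.43
eef_pos: [560.0, 112.9, 176.3]
tool_rot: [-1.572, 0.001, -1.584]
force: [-0.9, -0.1, 0.6]
width: 29.8
```

```bash
python3 - <<'E'
from h import *
s=read_state(); print(s['clock'],s['eef_pos'],s['tool_rot'],s['force'],s['torque'],s['width'])
for n in ('wrist','scene','top'): snap(n,n[0]+'14.png')
a=cv2.imread('pics/s14.png')
cv2.imwrite('pics/s14z.png',cv2.resize(a[150:240,290:420],None,fx=6,fy=6,interpolation=cv2.INTER_CUBIC))
E
```

```text
17.4333 [559.97856036 112.90312039 176.32908458] [-1.57217326e+00  6.31238730e-04 -1.58435280e+00] [-0.89223106 -0.08289444  0.59304347] [0.03371288 0.04137017 0.00243135] 29.76419735430701
```

View pics/w14.png

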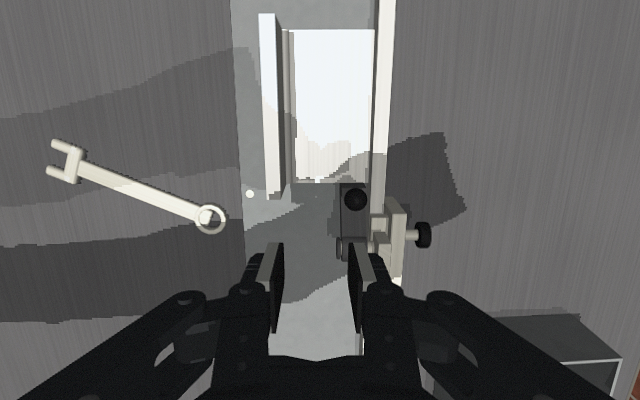

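View pics/s14z.png

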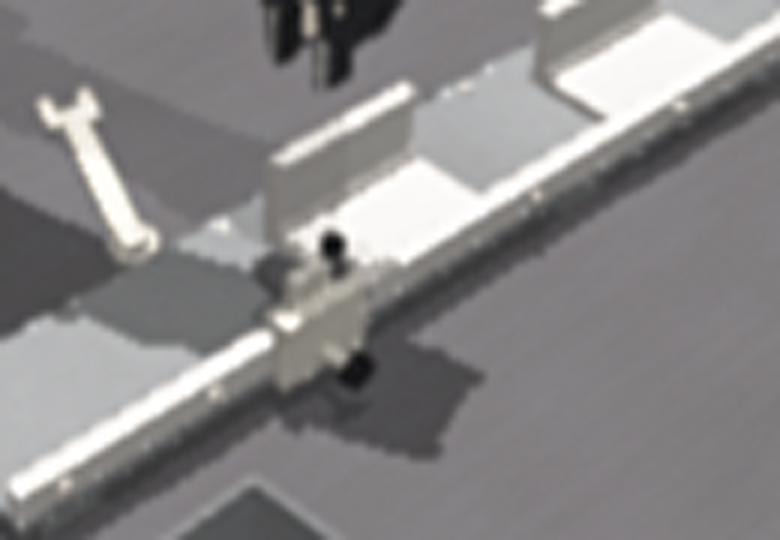

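The piece lies in the track against the fence, with its tail (row ~183) at the nose. I'll zoom in to check the gaps.

```bash
python3 - <<'E'
from h import *
a=cv2.imread('pics/w14.png')
cv2.imwrite('pics/w14z.png',cv2.resize(a[15:215,250:400],None,fx=3,fy=3,interpolation=cv2.INTER_CUBIC))
cv2.imwrite('pics/w14y.png',cv2.resize(a[160:260,320:420],None,fx=6,fy=6,interpolation=cv2.INTER_CUBIC))
E
```

```text
(no output)
```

View pics/w14z.png

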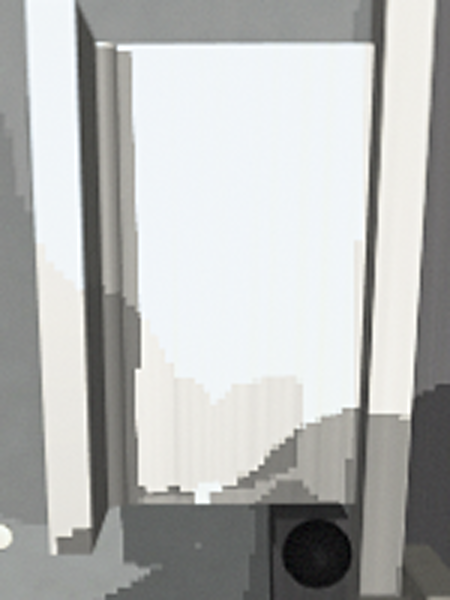

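View pics/w14y.png

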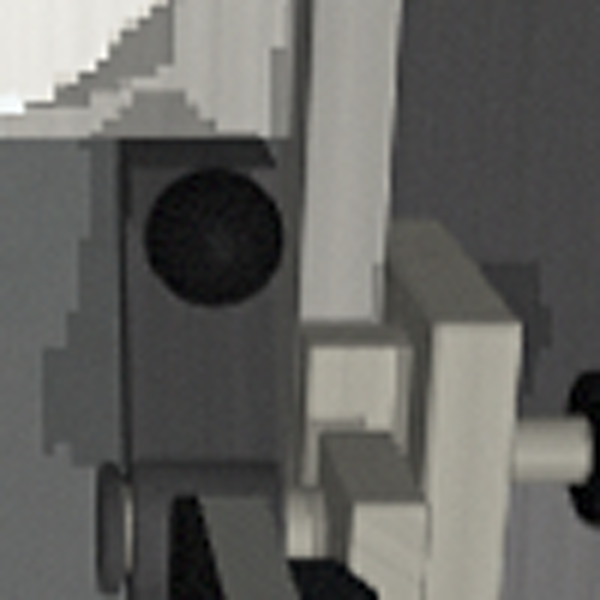

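```bash
python3 - <<'E'
from h import *
d=load('w14'); g=cv2.cvtColor(d['color'],cv2.COLOR_RGB2GRAY).astype(int)
for r in (35,50,70,90,110,130,150,165,175): print(r,g[r,364:392].tolist())
E
```

```text
35 [244, 245, 244, 245, 244, 245, 244, 242, 237, 233, 171, 76, 78, 111, 204, 240, 241, 238, 237, 237, 238, 238, 238, 238, 239, 238, 239, 239]
50 [244, 244, 244, 244, 245, 245, 244, 238, 236, 219, 82, 84, 87, 155, 238, 241, 237, 238, 238, 237, 238, 239, 239, 238, 239, 238, 238, 241]
70 [244, 245, 245, 245, 244, 245, 245, 236, 235, 89, 84, 86, 135, 235, 241, 238, 235, 236, 237, 239, 238, 238, 238, 239, 239, 239, 241, 229]
90 [245, 244, 244, 245, 244, 245, 247, 237, 117, 81, 86, 119, 235, 240, 237, 234, 237, 239, 239, 239, 238, 238, 238, 237, 240, 241, 226, 94]
110 [244, 245, 245, 246, 232, 236, 239, 140, 76, 82, 106, 232, 239, 235, 235, 237, 238, 240, 239, 238, 237, 238, 238, 239, 242, 224, 94, 106]
130 [244, 245, 245, 246, 232, 236, 185, 81, 84, 96, 232, 237, 236, 235, 237, 239, 239, 240, 238, 238, 237, 237, 238, 243, 188, 102, 108, 111]
150 [243, 245, 245, 249, 235, 191, 89, 68, 93, 230, 237, 236, 235, 239, 240, 240, 240, 240, 237, 237, 237, 240, 248, 121, 63, 67, 71, 70]
165 [168, 171, 176, 156, 132, 80, 67, 60, 139, 157, 155, 153, 156, 160, 163, 158, 160, 157, 155, 157, 157, 163, 109, 65, 68, 70, 69, 70]
175 [170, 126, 127, 131, 109, 70, 67, 97, 152, 156, 155, 157, 161, 162, 162, 159, 160, 157, 156, 155, 159, 166, 65, 66, 70, 69, 70, 72]
```

```bash
python3 - <<'E'
from h import *
d=load('w14'); g=cv2.cvtColor(d['color'],cv2.COLOR_RGB2GRAY).astype(float)
F=[];P=[]
for r in range(35,178,3):
    row=g[r,364:384]; k=int(np.argmin(row[4:14]))+4; lo=row[k]
    def cross(idx,hi):
        th=(hi+lo)/2
        for i in idx:
            a,b=row[i],row[i+1]
            if (a-th)*(b-th)<=0 and a!=b: return 364+i+(th-a)/(b-a)
    l=cross(range(k-1,-1,-1),row[max(k-4,0)]); f=cross(range(k,18),row[min(k+5,19)])
    if l and f: P.append(onz(d,l,r,40)[:2]); F.append(onz(d,f,r,54)[:2])
for n,Q in(('piece',P),('fence',F)):
    Q=np.array(Q); c=np.polyfit(Q[:,1],Q[:,0],1); print(n,len(Q),'slope',c[0].round(4),'x@125,@170,@230',np.polyval(c,[125,170,230]).round(2),'res',np.std(Q[:,0]-np.polyval(c,Q[:,1])).round(2))
print('tail',onz(d,330,183,40),onz(d,360,182.5,40))
print('nose line',[onz(d,345,183.5,z).round(1) for z in (30,40,60)])
E
```

```text
piece 48 slope 0.0131 x@125,@170,@230 [604.2  604.79 605.58] res 0.17
fence 48 slope 0.0131 x@125,@170,@230 [604.56 605.15 605.94] res 0.09
tail [571.78289456 115.6619906   40.        ] [597.47807917 115.7842664   40.        ]
nose line [array([585.5, 112.6,  30. ]), array([584.6, 115.1,  40. ]), array([582.9, 120.1,  60. ])]
```

Piece and fence are parallel (slopes both 0.0131), with a gap of about 0.4 mm. From this side, the leg would hide a gap at the stop face, so I'll look from behind.

Request:
{"api": "servo_tool", "payload": {
  "increments": [
    {"dx":0,"dy":-3,"dz":0,"ax":0,"ay":0,"az":0,"claw":0.3},
    {"dx":0,"dy":-6,"dz":0,"ax":0,"ay":0,"az":0,"claw":0.3},
    {"dx":0,"dy":-8,"dz":0,"ax":0,"ay":0,"az":0,"claw":0.3},
    {"dx":0,"dy":-8,"dz":0,"ax":0,"ay":0,"az":0,"claw":0.3},
    {"dx":0,"dy":-8,"dz":0,"ax":0,"ay":0,"az":0,"claw":0.3}
  ]
}}

```text
clock: 18.0
eef_pos: [560.5, 31.5, 176.4]
tool_rot: [-1.571, -0.0, -1.586]
force: [0.5, 0.5, -0.6]
width: 29.8
```

```bash
python3 - <<'E'
from h import *
d=snap('wrist','w15.png'); print(-np.array(d['R']).T@d['t'], read_state()['clock'])
a=cv2.imread('pics/w15.png')
cv2.imwrite('pics/w15z.png',cv2.resize(a[0:130,260:400],None,fx=5,fy=4.6,interpolation=cv2.INTER_CUBIC))
E
```

```text
[561.59425557 103.51214464 318.74453636] 18.05
```

View pics/w15z.png

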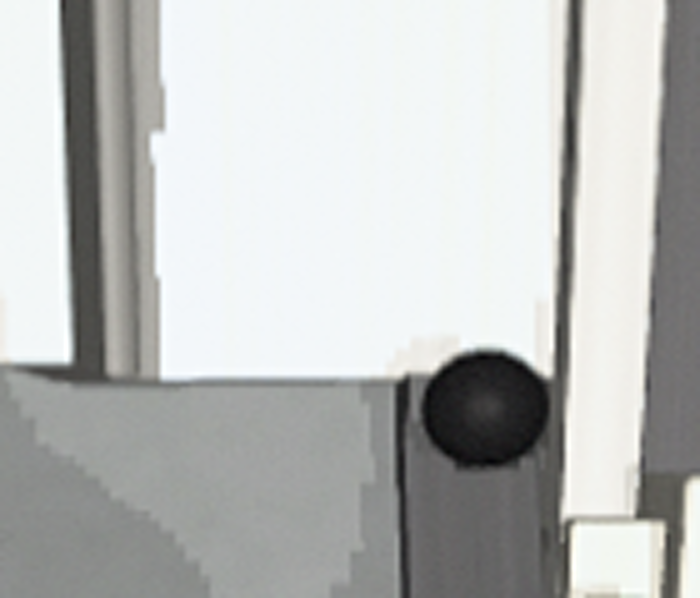

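There is no visible gap: the pawl's forward face meets the tail edge (zoomed row ~375–380). Handing in.

```bash
python3 - <<'E'
from h import *
print(finish_job()); s=read_state(); print(s['clock'],s['force'])
E
```

```text
the job is handed in; nothing more can be done
None
the job is handed in; nothing more can be done
```

I loaded the angle into the track and handed the job in after about 18 s of the 69 s allowed. No verdict was reported.

I gripped the upright leg and laid the piece flat in the open end. I felt for the fence and slid the piece along it, so its own front edge lifted the stop. After the tail had passed and the stop had dropped, I drew the piece back onto the stop with an estimated 4–5 N. I then relaxed the pull, let go and moved the gripper clear.

**Fence:** the free edge is parallel to the fence (both slopes 0.0131), with a measured gap of about 0.4 mm, within the 1.5 mm limit.

**Stop:** I saw no gap between the tail and the stop face when viewed from above the stop. The stop's knob was back at its hanging position.

**Forces:** readings were near zero after release, and nothing in them suggested the gripper touched the stop. The highest sideways readings while sliding and seating were about 9 N.

**Problems along the way:**
- The first two move calls were refused for missing keys, with no motion.
- The first push towards the fence stalled on friction until I lightened the load.
- On the way back, two stretches were nearly unloaded vertically, so I lowered the piece slightly.

**Not checked:**
- I did not measure the flatness of the piece after release.
- I did not re-measure the wrench, bottle, bin or loaded piece. I saw no contact with any of them.

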